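# Set out the pipe supports of a solar cooker

## Robot

A 7-joint arm with a two-finger parallel gripper is mounted at the origin on the work surface. World frame = base frame: x ahead of the robot, y to its left, z up, the work surface at z = 0. Lengths are in m, angles in degrees, forces in N, time in s.
With the tool pointing down it reaches from about 0.425 to 0.875 m from the base axis. Payload 4.7 kg.
Tool frame: the origin (TCP) lies midway between the tips of the shut fingers; the grasp point (between the pads) lies 19 mm behind it; z points along the fingers, x is the direction in which the jaws open and shut, and the axes are right-handed (so a half turn about z gives the same grasp; the last joint's range is limited). The gripper opens to 87 mm and grips with 3 to 60 N. Pads are 19 mm wide; open, the fingers measure 117 mm over their backs; the gripper's body (75 mm by 190 mm) begins 51 mm behind the grasp point.
Start: joints at [78.043, 18.392, -4.016, 83.108, 1.295, 78.541, -3.26], TCP at [0.144, -0.634, 0.223] pointing down, gripper open.
Joint ranges: [-163.93, 163.93], [-17.29, 119.83], [-79.2, 71.16], [3.27, 140.29], [-89.18, 269.18], [5.43, 117.66], [-154.24, 154.24]. Speed limits (degrees/s): [147.25, 147.25, 180, 180, 180, 180, 180].

## Interface

Orientations are given as [roll, pitch, yaw] about the fixed x, y, z axes, in that order (R = Rz(yaw) Ry(pitch) Rx(roll)).
In Python, from cell import env gives the robot as it stands.
- The arm moves only by the tool carry_out, never from a script. Its argument "plan" is a list of rows, each an object with "grip": the closure, from 0 (fully open) to 1 (shut); "dp": the shift along the tool's x, y, z in m, a list of three; "rotation": the turn, a rotation vector about the tool's x, y, z in degrees, a list of three. In form: [{"grip": grip, "dp": [dx, dy, dz], "rotation": [wx, wy, wz]}, ...]. A call has 1 to 8 rows; each row shifts and turns the pose as measured when the row begins, along the tool's axes as they then stand; what a row does not reach is not made up. A row lasts 1/12 s, in which the tool goes at most 41.7 mm and 7.16 degrees, less where a joint would pass 70% of its speed; a pose out of reach is approached as far as the arm can. A call is refused whole if a number of a shift passes 0.0417 or a number of a turn 7.16, either way. A call with a gripper value outside its range is refused whole. The fingers move at their own pace and stop on an object; "force" is the grip in N (left out, the last holds). Time passes only in rows, so rows that do not move let the fingers close. It gives the time, the measured TCP pose, the force and the opening at its end, in the units of the state.
- env.get_obs(): the state, without advancing time (a new reading comes with each control period).
- env.read_camera(name): name is "side" or "top" or "wrist"; returns the picture (420x560x3 uint8, red, green, blue); there is no depth.
- env.camera_params(name): a dict with "fx", "fy", "cx", "cy" (pixels), "R" (3x3) and "t" (3): a world point X has camera coordinates R X + t. Camera axes: x right, y down, z forward; pixel columns grow to the right and rows downward; lengths in m; the calibration is good to about 2 mm. A picture is of the moment at which its call begins: read the wrist's pose just before it. camera_params takes no time and is no camera call; for the wrist camera it gives the pose at the moment of the call.
- env.sign_off(): hands the job in, once; it reports no verdict.
The state is a dict: "time_s": time; "qpos": joint angles; "joint_velocities": joint speeds; "effort": joint torques, N m; "tool_pos": TCP position; "tool_rot": TCP orientation; "force": force on the tool from outside, world axes, zero at the start; "wrist_torque": the same for the moment, N m; "grip_width": finger opening in m.
Only numpy, scipy, OpenCV 4.12 (cv2) and the standard library are available. Lean on these libraries where they do the work, as an engineer would, in place of code of your own. Each camera call takes 0.05 s, during which the arm holds its last target. There are 200 camera calls.

## Task

Pick the third full-size slotted pipe support out of the tray of offcuts, stand it at the free pencil line on the grey laminated board, and bring the two crooked supports on the board into line with it, so that each of the three stands upright centred on its own pencil line, flat back square against the aluminium strip, all slots in one line along the strip ready for the pipe. Leave the other offcuts in the tray and do not disturb the tape rolls and the glue bottle on the bench.

Things in the scene. Friction and masses are not known exactly. Their poses are not given: they have to be found in the camera images.
- board: fixed grey laminated board 150 mm (x) x 310 mm (y) x 12 mm, origin under its centre, z up. An aluminium strip stands along its +x edge, 12 mm thick, 20 mm above the board, inner face at x = 63 mm. Dark pencil lines run along x at y = -90, 0, +90 mm; two have a support near them, askew and clear of the strip, the third (any) has none. Left or right of the robot, tray on the other side.
- place_right (a point): where the centre (22 mm above the underside) of a finished support belongs at the y = -90 mm pencil line: on the line, 25 mm in front of the strip's face. Axes as the board's: x towards the strip, y along the row, z up.
- place_middle (a point): where the centre (22 mm above the underside) of a finished support belongs at the y = 0 pencil line: on the line, 25 mm in front of the strip's face. Axes as the board's: x towards the strip, y along the row, z up.
- place_left (a point): where the centre (22 mm above the underside) of a finished support belongs at the y = +90 mm pencil line: on the line, 25 mm in front of the strip's face. Axes as the board's: x towards the strip, y along the row, z up.
- row_a_mid (a point): wooden pipe support, 50 mm (x, across the slot) x 30 mm (y, along the slot) x 44 mm high, open slot 18 mm wide and 12 mm deep along y through the middle of its top; 30 to 65 g. The point is its centre, 22 mm above its underside; z up. One of the two that start askew on the board.
- row_b_mid (a point): wooden pipe support, 50 mm (x, across the slot) x 30 mm (y, along the slot) x 44 mm high, open slot 18 mm wide and 12 mm deep along y through the middle of its top; 30 to 65 g. The point is its centre, 22 mm above its underside; z up. The other one that starts askew on the board.
- target_mid (a point): wooden pipe support, 50 mm (x, across the slot) x 30 mm (y, along the slot) x 44 mm high, open slot 18 mm wide and 12 mm deep along y through the middle of its top; 30 to 65 g. The point is its centre, 22 mm above its underside; z up. Starts upright in the tray, its slot within 0.35 rad of the tray's x; about 25 mm is free beyond either end of the slot, less at the other sides.
- tray: fixed open white card tray of offcuts, 200 mm (x) x 225 mm (y) outside, walls 5 mm thick and 42 mm high, floor 5 mm thick; origin under its centre, z up. Six pieces stand in it in two rows of three (rows along y), in any order.
- plain_mid (a point): wooden block of the same outer size, 50 x 30 x 44 mm, with no slot. Stays in the tray. The point is its centre; z up.
- step_mid (a point): wooden block of the same outer size, 50 x 30 x 44 mm, with a step (18 x 12 mm) cut from one top edge instead of a slot. Stays in the tray. The point is its centre; z up.
- small_mid (a point): smaller wooden block, 34 x 24 x 30 mm, with a narrow slot 10 mm wide. Stays in the tray. The point is its centre; z up.
- stub_mid (a point): upright round wooden stub, 36 mm across, 44 mm high. Stays in the tray. The point is its centre; z up.
- wheel_mid (a point): flat wooden wheel, 48 mm across, 16 mm high, with a hole. Stays in the tray. The point is its centre; z up.
- tape_mid (a point): roll of grey tape lying flat on the bench beyond, 100 mm across, 48 mm high; leave alone. The point is its centre.
- masking_mid (a point): roll of masking tape lying flat on the bench beyond, 90 mm across, 24 mm high; leave alone. The point is its centre.
- glue_mid (a point): glue bottle standing at the robot's right, 44 mm across, 110 mm high; leave alone. The point is its centre.
Mind the look-alikes: they are no part of the job. Leave any green or white look-alike of the part that bears row_a_mid alone. Leave any green look-alike of the part that bears target_mid alone.

How it is judged:
By the outcome, as a careful person would: the job done as asked, in the order asked, and still so for the second after the job is handed in, with the robot touching nothing.
It also fails if it takes over 67 s, if anything falls off the work surface, if the arm or the gripper's body presses on something with over 40 N, if the wrist force passes 120 N, or if a joint passes its speed limit or range.

## Working session

There is one attempt and no reset: what is moved stays moved. The work goes in short steps, Python scripts to look and compute and a tool call to move; the robot and the scene stay as the last step left them, time stands still between calls to the robot, and variables do not carry over. Pictures are saved under pics/ and viewed, about 8 in all and at most 12, crops included, and the job is handed in when it is done.

Besides the shell and the picture viewer there is one more tool, called after "Request:" by a JSON object that holds its "fn" and its "kwargs", one argument or row to a line. carry_out: Moves the arm, as the interface text tells. Its arguments: {"type":"object","properties":{"plan":{"type":"array","items":{"type":"object","properties":{"grip":{"type":"number"},"dp":{"type":"array","items":{"type":"number"}},"rotation":{"type":"array","items":{"type":"number"}}}}},"force":{"type":"number"}},"required":["plan"]}

```bash
mkdir -p pics; ls
python3 - <<'E'
from cell import env
import cv2,numpy as np
o=env.get_obs(); print({k:np.round(v,3) for k,v in o.items()})
for n in("top","side"):
    cv2.imwrite(f"pics/{n}0.png",env.read_camera(n)[:,:,::-1])
    p=env.camera_params(n);R=np.array(p["R"]);print(n,p["fx"],p["cx"],p["cy"],np.round(R,3).tolist(),np.round(-R.T@np.array(p["t"]),3))
p=env.camera_params("wrist");R=np.array(p["R"]);print(p["fx"],np.round(R,3).tolist(),np.round(-R.T@np.array(p["t"]),3))
E
```

```text
pics
{'time_s': np.float64(0.0), 'qpos': array([78.044, 18.439, -4.015, 83.174,  1.296, 78.541, -3.26 ]), 'joint_velocities': array([-0.027,  0.044, -0.058, -0.127,  0.048,  0.012, -0.059]), 'effort': array([-0.0000e+00, -4.9128e+01, -4.0400e-01, -3.1252e+01, -6.4000e-02,
        4.4000e-02,  0.0000e+00]), 'tool_pos': array([ 0.143, -0.633,  0.221]), 'tool_rot': array([ 1.79993e+02,  1.09000e-01, -7.72340e+01]), 'force': array([-0.099,  0.173, -0.157]), 'wrist_torque': array([ 0.016, -0.058, -0.023]), 'grip_width': np.float64(0.087)}
top 379.0993521757459 282.49572484083666 212.8085388717956 [[0.027, -1.0, -0.004], [-0.99, -0.026, -0.142], [0.142, 0.008, -0.99]] [ 0.448 -0.127  1.052]
side 537.1816273368786 288.83688526343957 206.45103783891923 [[-0.953, -0.302, -0.018], [-0.218, 0.729, -0.648], [0.209, -0.614, -0.761]] [0.307 0.665 1.032]
356.82796229170214 [[0.221, -0.975, -0.001], [-0.934, -0.212, 0.286], [-0.28, -0.062, -0.958]] [ 0.221 -0.615  0.383]
```

View pics/top0.png

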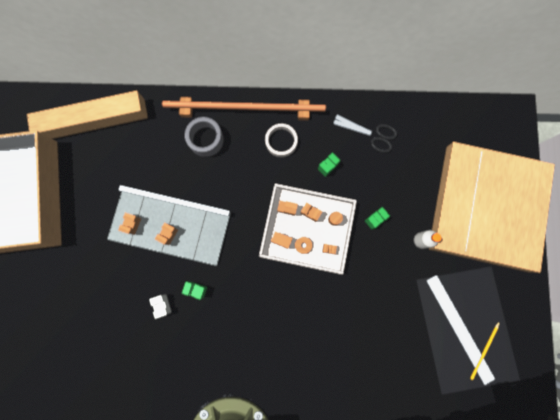

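View pics/side0.png

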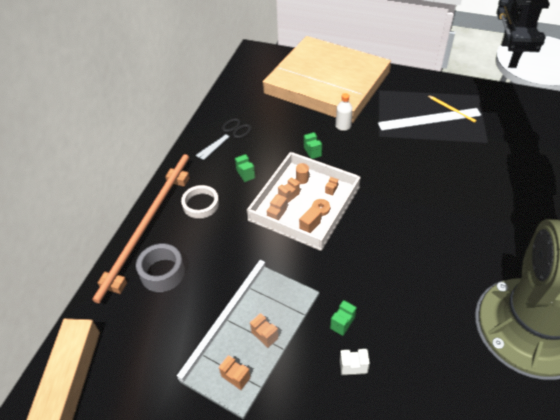

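Board is on the left, with its supports at its left and middle lines, so the free line is the right one (about pixel 205,235 in the top view). The tray is at (308,228). The slotted candidates are in the tray's far row, near (313,212). Next come rough positions, then a wrist look.

```bash
cat > h.py <<'E'
import numpy as np,cv2
from cell import env
from scipy.spatial.transform import Rotation as Ro
def ray(p,uv,z):
    R=np.array(p["R"]);c=-R.T@np.array(p["t"])
    uv=np.atleast_2d(uv).astype(float)
    d=np.c_[(uv[:,0]-p["cx"])/p["fx"],(uv[:,1]-p["cy"])/p["fy"],np.ones(len(uv))]@R
    return c+d*((z-c[2])/d[:,2])[:,None]
def proj(p,X):
    q=np.atleast_2d(X)@np.array(p["R"]).T+np.array(p["t"])
    return np.c_[q[:,0]/q[:,2]*p["fx"]+p["cx"],q[:,1]/q[:,2]*p["fy"]+p["cy"]]
def snap(n,f):
    p=env.camera_params(n);im=env.read_camera(n);cv2.imwrite("pics/"+f,im[:,:,::-1]);return p,im
def st():
    o=env.get_obs();print(round(float(o["time_s"]),2),np.round(o["tool_pos"],4),np.round(o["tool_rot"],2),np.round(o["force"],1),round(float(o["grip_width"]),4));return o
def wood(im):
    h=cv2.cvtColor(im,cv2.COLOR_RGB2HSV);return cv2.inRange(h,(3,90,60),(18,255,255))
E
python3 - <<'E'
from h import *
im=cv2.imread("pics/top0.png")[:,:,::-1].copy();p=env.camera_params("top")
print("tray TL TR BR BL",np.round(ray(p,[(275,185),(356,200),(344,273),(261,258)],.042)[:,:2],3).tolist())
print("board",np.round(ray(p,[(120,187),(229,211),(218,264),(109,240)],.02)[:,:2],3).tolist())
for c in cv2.findContours(wood(im),0,1)[0]:
    if cv2.contourArea(c)>25:
        r=cv2.minAreaRect(c);print(np.round(r[0]),np.round(r[1]),np.round(ray(p,[r[0]],.04)[0,:2],3))
a=cv2.resize(im[175:280,100:240],None,fx=4,fy=4,interpolation=2);b=cv2.resize(im[175:280,255:362],None,fx=4,fy=4,interpolation=2)
cv2.imwrite("pics/crop0.png",cv2.resize(np.hstack([a,b]),(790,336))[:,:,::-1])
E
```

```text
tray TL TR BR BL [[0.668, -0.096], [0.633, -0.316], [0.437, -0.284], [0.47, -0.065]]
board [[0.656, 0.336], [0.597, 0.029], [0.452, 0.052], [0.508, 0.353]]
[329. 249.] [13.  8.] [ 0.5   -0.245]
[303. 244.] [15. 16.] [ 0.509 -0.175]
[281. 239.] [19. 11.] [ 0.521 -0.117]
[166. 234.] [15. 19.] [0.528 0.192]
[129. 224.] [16. 19.] [0.553 0.293]
[336. 218.] [12. 13.] [ 0.583 -0.261]
[311. 212.] [19. 12.] [ 0.598 -0.195]
[287. 207.] [19. 11.] [ 0.608 -0.13 ]
[494. 206.] [115. 116.] [ 0.625 -0.687]
[243. 107.] [165.  20.] [ 0.889 -0.   ]
[ 71. 173.] [136. 172.] [0.688 0.464]
```

View pics/crop0.png

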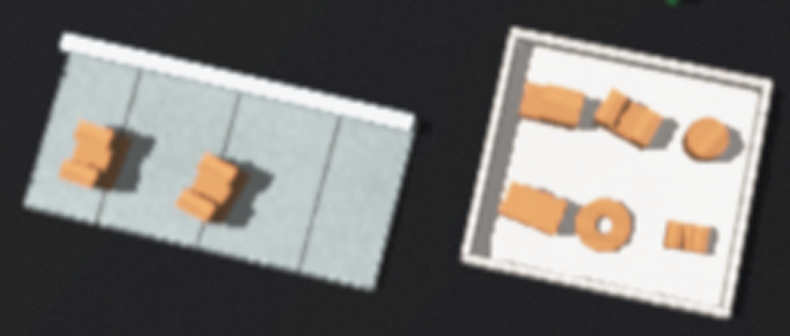

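In the crop, the free line is the right one (about 320,200). The target is the slotted block in the far row, middle (630,118); the slotted piece at (690,237) is the small one. I'll move over the tray and look with the wrist camera.

```bash
cat >> h.py <<'E'
def plan(pos,yaw,n):
    "print rounded per-row shifts from the measured pose to pos, pointing down at yaw"
    o=env.get_obs();R0=Ro.from_euler("xyz",o["tool_rot"],degrees=True);R1=Ro.from_euler("xyz",[180,0,yaw],degrees=True)
    w=(R0.inv()*R1).as_rotvec(degrees=True)/n;d=(np.array(pos)-o["tool_pos"])/n;R=R0
    for i in range(n):
        print(np.round(R.inv().apply(d),4).tolist(),np.round(w,2).tolist());R=R*Ro.from_rotvec(w,degrees=True)
E
python3 -c "
from h import *
plan([.575,-.185,.24],-27,16)"
```

```text
[-0.0214, -0.0325, -0.0011] [-0.0, 0.01, -3.14]
[-0.0196, -0.0336, -0.0011] [-0.0, 0.01, -3.14]
[-0.0177, -0.0346, -0.0011] [-0.0, 0.01, -3.14]
[-0.0158, -0.0356, -0.0011] [-0.0, 0.01, -3.14]
[-0.0138, -0.0364, -0.0011] [-0.0, 0.01, -3.14]
[-0.0118, -0.0371, -0.0011] [-0.0, 0.01, -3.14]
[-0.0097, -0.0377, -0.0011] [-0.0, 0.01, -3.14]
[-0.0077, -0.0381, -0.0011] [-0.0, 0.01, -3.14]
[-0.0056, -0.0385, -0.0011] [-0.0, 0.01, -3.14]
[-0.0034, -0.0387, -0.0011] [-0.0, 0.01, -3.14]
[-0.0013, -0.0389, -0.0011] [-0.0, 0.01, -3.14]
[0.0008, -0.0389, -0.0011] [-0.0, 0.01, -3.14]
[0.0029, -0.0388, -0.0011] [-0.0, 0.01, -3.14]
[0.0051, -0.0386, -0.0011] [-0.0, 0.01, -3.14]
[0.0072, -0.0382, -0.0012] [-0.0, 0.01, -3.14]
[0.0093, -0.0378, -0.0012] [-0.0, 0.01, -3.14]
```

Request:
{"fn": "carry_out", "kwargs": {
  "plan": [
    {"grip": 0, "dp": [-0.021, -0.033, -0.001], "rotation": [0, 0, -3.14]},
    {"grip": 0, "dp": [-0.02, -0.034, -0.001], "rotation": [0, 0, -3.14]},
    {"grip": 0, "dp": [-0.018, -0.035, -0.001], "rotation": [0, 0, -3.14]},
    {"grip": 0, "dp": [-0.016, -0.036, -0.001], "rotation": [0, 0, -3.14]},
    {"grip": 0, "dp": [-0.014, -0.036, -0.001], "rotation": [0, 0, -3.14]},
    {"grip": 0, "dp": [-0.012, -0.037, -0.001], "rotation": [0, 0, -3.14]},
    {"grip": 0, "dp": [-0.01, -0.038, -0.001], "rotation": [0, 0, -3.14]},
    {"grip": 0, "dp": [-0.008, -0.038, -0.001], "rotation": [0, 0, -3.14]}
  ]
}}

```text
time_s: 0.77
tool_pos: [0.3549, -0.4044, 0.2226]
tool_rot: [179.7, 0.6, -52.3]
force: [1.3, -0.9, -0.1]
grip_width: 0.0869
```

Request:
{"fn": "carry_out", "kwargs": {
  "plan": [
    {"grip": 0, "dp": [-0.006, -0.038, -0.001], "rotation": [0, 0, -3.14]},
    {"grip": 0, "dp": [-0.003, -0.039, -0.001], "rotation": [0, 0, -3.14]},
    {"grip": 0, "dp": [-0.001, -0.039, -0.001], "rotation": [0, 0, -3.14]},
    {"grip": 0, "dp": [0.001, -0.039, -0.001], "rotation": [0, 0, -3.14]},
    {"grip": 0, "dp": [0.003, -0.039, -0.001], "rotation": [0, 0, -3.14]},
    {"grip": 0, "dp": [0.005, -0.039, -0.001], "rotation": [0, 0, -3.14]},
    {"grip": 0, "dp": [0.007, -0.038, -0.001], "rotation": [0, 0, -3.14]},
    {"grip": 0, "dp": [0.009, -0.038, -0.001], "rotation": [0, 0, -3.14]}
  ]
}}

```text
time_s: 1.43
tool_pos: [0.5757, -0.165, 0.2275]
tool_rot: [179.9, 0.8, -26.0]
force: [-0.2, -0.9, 0.2]
grip_width: 0.0871
```

Run:
```python
from h import *
st();print(np.round(env.get_obs()["qpos"],1))
plan([.575,-.185,.25],-27,5)
p,im=snap("wrist","w1.png");
import pickle;pickle.dump(p,open("w1.pkl","wb"))
```

```text
1.43 [ 0.5757 -0.165   0.2275] [179.87   0.83 -26.  ] [-0.2 -0.9  0.2] 0.0871
[ 40.9  15.4 -33.   88.7   8.3  79.3 -18.8]
[0.0016, 0.0037, -0.0045] [0.03, 0.17, 0.2]
[0.0016, 0.0037, -0.0045] [0.03, 0.17, 0.2]
[0.0016, 0.0037, -0.0045] [0.03, 0.17, 0.2]
[0.0016, 0.0036, -0.0045] [0.03, 0.17, 0.2]
[0.0017, 0.0036, -0.0045] [0.03, 0.17, 0.2]
```

View pics/w1.png

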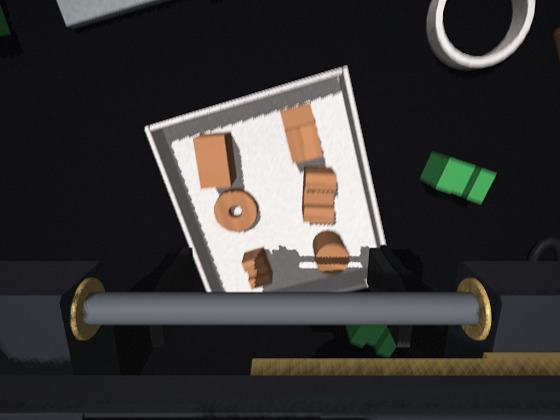

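Request:
{"fn": "carry_out", "kwargs": {
  "plan": [
    {"grip": 0.45, "dp": [0, 0, 0], "rotation": [0, 0.8, 0]},
    {"grip": 0.45, "dp": [0, 0, 0], "rotation": [0, 0, 0]},
    {"grip": 0.45, "dp": [0, 0, 0], "rotation": [0, 0, 0]}
  ]
}}

```text
time_s: 1.73
tool_pos: [0.5822, -0.1494, 0.2258]
tool_rot: [-179.5, 0.1, -24.7]
force: [-0.4, -0.8, -0.3]
grip_width: 0.0747
```

Run:
```python
from h import *
import pickle
st()
p,im=snap("wrist","w2.png");pickle.dump(p,open("w2.pkl","wb"))
cv2.imwrite("pics/c2.png",cv2.resize(im[140:260,270:370],None,fx=5,fy=5,interpolation=2)[:,:,::-1])
R=np.array(p["R"]);print(-R.T@np.array(p["t"]))
```

```text
1.73 [ 0.5822 -0.1494  0.2258] [-1.7949e+02  8.0000e-02 -2.4690e+01] [-0.4 -0.8 -0.3] 0.0747
[ 0.61558609 -0.07786117  0.38783573]
```

View pics/c2.png

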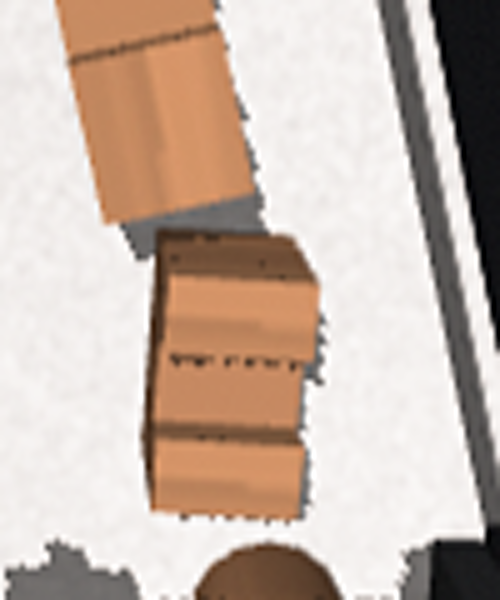

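The crop shows the target's top face with corners at about (167,275), (320,287), (303,520), (152,510) in the crop, the slot across its middle, and the step block's end above it with a gap.

Run:
```python
from h import *
import pickle
p=pickle.load(open("w2.pkl","rb"))
uv=np.array([(167,275),(320,287),(303,520),(152,510)])/5+[270,140]
X=ray(p,uv-.4,.049);print(np.round(X,4)[:,:2].tolist(),X.mean(0))
a,b=X[1]-X[0],X[2]-X[3];c,d=X[3]-X[0],X[2]-X[1]
for v in(a,b,c,d):print(np.linalg.norm(v).round(4),np.degrees(np.arctan2(v[1],v[0])).round(1))
```

```text
[[0.5998, -0.1649], [0.6261, -0.1797], [0.6043, -0.2237], [0.5772, -0.2088]] [ 0.60181369 -0.19428806  0.049     ]
0.0302 -29.3
0.0309 -28.8
0.0493 -117.2
0.0491 -116.4
```

```bash
python3 -c "
from h import *
plan([.6018,-.1943,.12],-28,4)"
```

```text
[0.0092, 0.0083, 0.0264] [-0.12, 0.02, 0.82]
[0.0093, 0.0081, 0.0264] [-0.12, 0.02, 0.82]
[0.0094, 0.0079, 0.0264] [-0.12, 0.02, 0.82]
[0.0095, 0.0077, 0.0265] [-0.12, 0.02, 0.82]
```

Request:
{"fn": "carry_out", "kwargs": {
  "plan": [
    {"grip": 0.47, "dp": [0.009, 0.008, 0.026], "rotation": [-0.1, 0, 0.8]},
    {"grip": 0.47, "dp": [0.009, 0.008, 0.026], "rotation": [-0.1, 0, 0.8]},
    {"grip": 0.47, "dp": [0.009, 0.008, 0.026], "rotation": [-0.1, 0, 0.8]},
    {"grip": 0.47, "dp": [0.01, 0.008, 0.026], "rotation": [-0.1, 0, 0.8]},
    {"grip": 0.47, "dp": [0, 0, 0], "rotation": [0, 0, 0]},
    {"grip": 0.47, "dp": [0, 0, 0], "rotation": [0, 0, 0]}
  ]
}}

```text
time_s: 2.28
tool_pos: [0.5971, -0.2087, 0.1211]
tool_rot: [179.7, -0.2, -29.1]
force: [0.2, 0.1, 1.1]
grip_width: 0.0468
```

```bash
python3 -c "
from h import *
st();plan([.6018,-.1943,.12],-28,1);plan([.6018,-.1943,.06],-28,3)"
```

```text
2.28 [ 0.5971 -0.2087  0.1211] [179.67  -0.22 -29.12] [0.2 0.1 1.1] 0.0468
[-0.0029, -0.0148, 0.001] [0.33, -0.22, -1.12]
[-0.001, -0.0051, 0.0203] [0.11, -0.07, -0.37]
[-0.001, -0.005, 0.0204] [0.11, -0.07, -0.37]
[-0.0009, -0.005, 0.0204] [0.11, -0.07, -0.37]
```

Request:
{"fn": "carry_out", "kwargs": {
  "plan": [
    {"grip": 0.47, "dp": [-0.002, -0.01, 0.002], "rotation": [0.2, -0.2, -0.8]},
    {"grip": 0.47, "dp": [0, 0, 0.01], "rotation": [0, 0, 0]},
    {"grip": 0.47, "dp": [0, 0, 0.01], "rotation": [0, 0, 0]},
    {"grip": 0.47, "dp": [0, 0, 0.01], "rotation": [0, 0, 0]},
    {"grip": 0.47, "dp": [0, 0, 0], "rotation": [0, 0, 0]},
    {"grip": 0.47, "dp": [0, 0, 0], "rotation": [0, 0, 0]}
  ]
}}

```text
time_s: 2.78
tool_pos: [0.6015, -0.1986, 0.092]
tool_rot: [179.9, -0.4, -28.3]
force: [-0.4, 0.4, 0.4]
grip_width: 0.0463
```

```bash
python3 -c "
from h import *
st();plan([.6018,-.1943,.06],-28,1)"
```

```text
2.78 [ 0.6015 -0.1986  0.092 ] [179.9   -0.39 -28.29] [-0.4  0.4  0.4] 0.0463
[-0.002, -0.004, 0.032] [0.1, -0.39, -0.29]
```

Request:
{"fn": "carry_out", "kwargs": {
  "plan": [
    {"grip": 0.47, "dp": [-0.002, -0.004, 0.005], "rotation": [0.1, -0.4, -0.3]},
    {"grip": 0.47, "dp": [0, 0, 0.013], "rotation": [0, 0, 0]},
    {"grip": 0.47, "dp": [0, 0, 0.013], "rotation": [0, 0, 0]},
    {"grip": 0.47, "dp": [0, 0, 0], "rotation": [0, 0, 0]},
    {"grip": 0.47, "dp": [0, 0, 0], "rotation": [0, 0, 0]}
  ]
}}

```text
time_s: 3.2
tool_pos: [0.6022, -0.1928, 0.0583]
tool_rot: [-180.0, -0.0, -27.9]
force: [0.8, 0.0, 0.2]
grip_width: 0.0461
```

```bash
python3 -c "
from h import *
st();plan([.6018,-.1943,.010],-28,4)"
```

```text
3.2 [ 0.6022 -0.1928  0.0583] [-179.96   -0.    -27.87] [0.8 0.  0.2] 0.0461
[0.0001, 0.0004, 0.0121] [-0.01, -0.0, 0.03]
[0.0001, 0.0004, 0.0121] [-0.01, -0.0, 0.03]
[0.0001, 0.0004, 0.0121] [-0.01, -0.0, 0.03]
[0.0001, 0.0004, 0.0121] [-0.01, -0.0, 0.03]
```

Request:
{"fn": "carry_out", "kwargs": {
  "plan": [
    {"grip": 0.47, "dp": [0, 0.0015, 0.008], "rotation": [0, 0, 0]},
    {"grip": 0.47, "dp": [0, 0, 0.012], "rotation": [0, 0, 0]},
    {"grip": 0.47, "dp": [0, 0, 0.012], "rotation": [0, 0, 0]},
    {"grip": 0.47, "dp": [0, 0, 0.008], "rotation": [0, 0, 0]},
    {"grip": 0.47, "dp": [0, 0, 0], "rotation": [0, 0, 0]},
    {"grip": 0.47, "dp": [0, 0, 0], "rotation": [0, 0, 0]}
  ]
}}

```text
time_s: 3.7
tool_pos: [0.6006, -0.1946, 0.0127]
tool_rot: [-180.0, 0.1, -27.9]
force: [0.2, -0.6, -0.8]
grip_width: 0.0463
```

```bash
python3 -c "
from h import *
st();plan([.6018,-.1943,.010],-28,1)"
```

```text
3.7 [ 0.6006 -0.1946  0.0127] [-1.7999e+02  1.1000e-01 -2.7910e+01] [ 0.2 -0.6 -0.8] 0.0463
[0.001, -0.0008, 0.0027] [-0.01, 0.11, 0.09]
```

Request:
{"fn": "carry_out", "kwargs": {
  "plan": [
    {"grip": 0.47, "dp": [0.001, -0.0005, 0.0025], "rotation": [0, 0, 0]},
    {"grip": 0.8, "dp": [0, 0, 0], "rotation": [0, 0, 0]},
    {"grip": 0.8, "dp": [0, 0, 0], "rotation": [0, 0, 0]},
    {"grip": 0.8, "dp": [0, 0, 0], "rotation": [0, 0, 0]},
    {"grip": 0.8, "dp": [0, 0, 0], "rotation": [0, 0, 0]},
    {"grip": 0.8, "dp": [0, 0, 0], "rotation": [0, 0, 0]},
    {"grip": 0.8, "dp": [0, 0, 0], "rotation": [0, 0, 0]}
  ],
  "force": 25
}}

```text
time_s: 4.28
tool_pos: [0.6031, -0.1948, 0.0115]
tool_rot: [-180.0, -0.0, -27.9]
force: [0.2, 0.1, -0.2]
grip_width: 0.0299
```

Request:
{"fn": "carry_out", "kwargs": {
  "plan": [
    {"grip": 0.8, "dp": [0, 0, -0.01], "rotation": [0, 0, 0]},
    {"grip": 0.8, "dp": [0, 0, -0.02], "rotation": [0, 0, 0]},
    {"grip": 0.8, "dp": [0, 0, -0.03], "rotation": [0, 0, 0]},
    {"grip": 0.8, "dp": [0, 0, -0.03], "rotation": [0, 0, 0]},
    {"grip": 0.8, "dp": [0, 0, -0.03], "rotation": [0, 0, 0]},
    {"grip": 0.8, "dp": [0, 0, -0.02], "rotation": [0, 0, 0]},
    {"grip": 0.8, "dp": [0, 0, 0], "rotation": [0, 0, 0]},
    {"grip": 0.8, "dp": [0, 0, 0], "rotation": [0, 0, 0]}
  ]
}}

```text
time_s: 4.95
tool_pos: [0.602, -0.194, 0.1616]
tool_rot: [-180.0, -0.0, -27.8]
force: [-0.4, -0.3, -1.3]
grip_width: 0.0296
```

```bash
python3 -c "
from h import *
st();print(env.get_obs()['qpos'].round(1))
plan([.50,.14,.20],-100.5,14)"
```

```text
4.95 [ 0.602  -0.194   0.1616] [-179.96   -0.    -27.84] [-0.4 -0.3 -1.3] 0.0296
[ 40.4  21.1 -31.4  89.5  11.3  72.6 -20.5]
[-0.0176, -0.0177, -0.0027] [-0.0, 0.0, 5.19]
[-0.0191, -0.016, -0.0027] [-0.0, 0.0, 5.19]
[-0.0205, -0.0142, -0.0027] [-0.0, 0.0, 5.19]
[-0.0217, -0.0123, -0.0027] [-0.0, 0.0, 5.19]
[-0.0227, -0.0103, -0.0027] [-0.0, 0.0, 5.19]
[-0.0236, -0.0082, -0.0027] [-0.0, 0.0, 5.19]
[-0.0242, -0.0061, -0.0027] [-0.0, 0.0, 5.19]
[-0.0247, -0.0038, -0.0027] [-0.0, 0.0, 5.19]
[-0.0249, -0.0016, -0.0027] [-0.0, 0.0, 5.19]
[-0.0249, 0.0007, -0.0027] [-0.0, 0.0, 5.19]
[-0.0248, 0.0029, -0.0027] [-0.0, 0.0, 5.19]
[-0.0244, 0.0052, -0.0027] [-0.0, 0.0, 5.19]
[-0.0238, 0.0073, -0.0027] [-0.0, 0.0, 5.19]
[-0.0231, 0.0095, -0.0027] [-0.0, 0.0, 5.19]
```

Request:
{"fn": "carry_out", "kwargs": {
  "plan": [
    {"grip": 0.8, "dp": [-0.018, -0.017, -0.005], "rotation": [0, 0, 5.2]},
    {"grip": 0.8, "dp": [-0.02, -0.015, -0.006], "rotation": [0, 0, 5.2]},
    {"grip": 0.8, "dp": [-0.021, -0.013, -0.006], "rotation": [0, 0, 5.2]},
    {"grip": 0.8, "dp": [-0.022, -0.011, -0.006], "rotation": [0, 0, 5.2]},
    {"grip": 0.8, "dp": [-0.024, -0.009, -0.006], "rotation": [0, 0, 5.2]},
    {"grip": 0.8, "dp": [-0.025, -0.006, -0.006], "rotation": [0, 0, 5.2]},
    {"grip": 0.8, "dp": [-0.025, -0.004, -0.006], "rotation": [0, 0, 5.2]},
    {"grip": 0.8, "dp": [-0.026, -0.002, -0.006], "rotation": [0, 0, 5.2]}
  ]
}}

```text
time_s: 5.62
tool_pos: [0.5263, -0.0051, 0.2008]
tool_rot: [179.3, 0.3, -72.1]
force: [1.0, 0.5, 0.5]
grip_width: 0.0295
```

Request:
{"fn": "carry_out", "kwargs": {
  "plan": [
    {"grip": 0.8, "dp": [-0.026, 0.001, -0.006], "rotation": [0, 0, 5.2]},
    {"grip": 0.8, "dp": [-0.026, 0.004, -0.006], "rotation": [0, 0, 5.2]},
    {"grip": 0.8, "dp": [-0.025, 0.006, -0.006], "rotation": [0, 0, 5.2]},
    {"grip": 0.8, "dp": [-0.025, 0.008, -0.006], "rotation": [0, 0, 5.2]},
    {"grip": 0.8, "dp": [-0.02, 0.01, -0.004], "rotation": [0, 0, 5.2]},
    {"grip": 0.8, "dp": [-0.01, 0.008, -0.002], "rotation": [0, 0, 3]},
    {"grip": 0.8, "dp": [0, 0, 0], "rotation": [0, 0, 0]},
    {"grip": 0.8, "dp": [0, 0, 0], "rotation": [0, 0, 0]}
  ]
}}

```text
time_s: 6.28
tool_pos: [0.465, 0.1367, 0.2262]
tool_rot: [178.6, -0.3, -102.1]
force: [1.3, -0.4, -0.1]
grip_width: 0.0296
```

Run:
```python
from h import *
import pickle
st();print(env.get_obs()['qpos'].round(1))
p,im=snap("wrist","w3.png");pickle.dump(p,open("w3.pkl","wb"));st()
cv2.imwrite("pics/w3v.png",cv2.resize(im[0:320],None,fx=1.42,fy=1.42,interpolation=2)[:,:,::-1])
plan([.47,.16,.25],-100.5,3)
```

```text
6.28 [0.465  0.1367 0.2262] [ 178.62   -0.29 -102.07] [ 1.3 -0.4 -0.1] 0.0296
[  20.3    0.7  -39.3  103.3   -0.    77.5 -121.1]
6.33 [0.465  0.1366 0.2261] [ 178.59   -0.27 -102.09] [-0.2  0.3  0.1] 0.0298
[-0.0079, 0.0002, -0.008] [0.47, -0.08, -0.53]
[-0.0079, 0.0001, -0.008] [0.47, -0.08, -0.53]
[-0.008, -0.0001, -0.008] [0.47, -0.08, -0.53]
```

View pics/w3v.png

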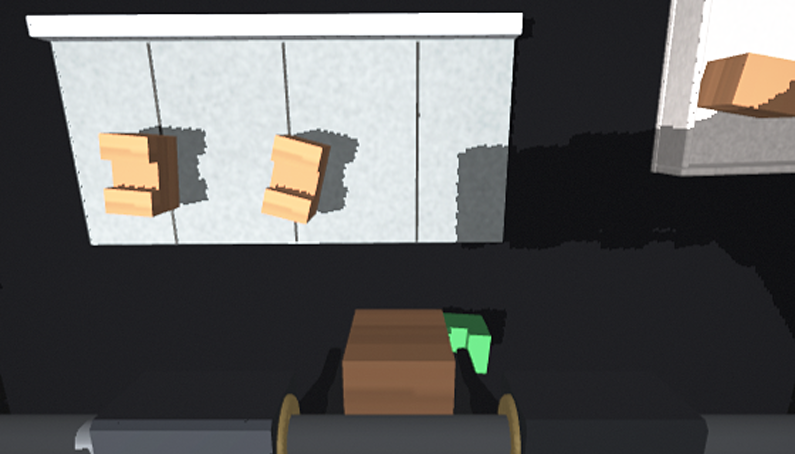

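The wrist picture shows the board clearly. In zoomed pixels, the pencil lines are at columns 150–177, 284–297 and 418 (free), the strip foot is near row 40, and the board's front edge is near row 243. The supports are at (137,175) and (297,178), and the target is held squarely between the jaws. I'll fit the lines in code.

```bash
cat > board.py <<'E'
from h import *
import pickle
p=pickle.load(open("w3.pkl","rb"));im=cv2.imread("pics/w3.png");g=cv2.cvtColor(im,cv2.COLOR_BGR2GRAY).astype(float)
s=1.42
def vline(c0,c1,r0,r1,skip=()):
    out=[]
    for v in range(int(r0/s),int(r1/s)):
        if any(a<=v*s<=b for a,b in skip):continue
        c=(c0+(c1-c0)*(v*s-40)/203)/s;u=np.arange(int(c)-4,int(c)+6);w=np.clip(np.median(g[v,u])-g[v,u]-15,0,None)
        if w.sum()>10: out.append((np.average(u,weights=w),v))
    return np.array(out)
def edge(cols,r0,r1,sign):
    out=[]
    for u in cols:
        col=g[int(r0/s):int(r1/s),int(u/s)];d=sign*np.diff(col);i=d.argmax()
        out.append((int(u/s),int(r0/s)+i+.5))
    return np.array(out)
def fit(uv,z=.012):
    X=ray(p,uv,z)[:,:2]
    for _ in range(3):
        m=X.mean(0);d=np.linalg.svd(X-m)[2][0];r=(X-m)@[-d[1],d[0]];X=X[abs(r)<=2.5*max(r.std(),1e-4)]
    return m,d,r.std()
if __name__=="__main__":
    L=[fit(vline(*a)) for a in[(149,177,45,120),(284,297,45,130),(418,417,45,240)]]
    F=fit(edge(range(100,450,8),230,256,-1));S=fit(edge([*range(60,140,5),*range(160,280,5),*range(295,410,5),*range(430,510,5)],28,50,1))
    for n,(m,d,r) in zip("L M R front strip".split(),L+[F,S]):print(n,m.round(4),(np.degrees(np.arctan2(d[1],d[0]))%180).round(2),round(r*1e3,2))
    y=F[1]*np.sign(F[1][1])+S[1]*np.sign(S[1][1]);y/=np.linalg.norm(y);x=np.array([y[1],-y[0]])
    print("yaw",np.degrees(np.arctan2(x[1],x[0])),"front->strip",(S[0]-F[0])@x)
    print("line y:",[float(((m+0)@y).round(4)) for m,_,_ in L],"strip x",S[0]@x,"front x",F[0]@x,x,y)
E
python3 board.py
```

```text
L [0.6118 0.276 ] 168.23 0.07
M [0.59   0.1888] 168.25 0.05
R [0.5344 0.1086] 168.3 0.05
front [0.4871 0.2293] 78.19 0.31
strip [0.6185 0.1832] 78.26 0.26
yaw -11.772629574009322 front->strip 0.13804229996083708
line y: [0.395, 0.3052, 0.2154] strip x 0.568068984334876 front x 0.4300266843740388 [ 0.97896497 -0.20402842] [0.20402842 0.97896497]
```

```bash
python3 -c "
from h import *
plan([.5609,.1032,.08],-101.77,6)"
```

```text
[0.002, -0.0174, 0.0239] [0.24, -0.04, -0.05]
[0.002, -0.0173, 0.024] [0.24, -0.04, -0.05]
[0.0021, -0.0172, 0.0241] [0.24, -0.04, -0.05]
[0.0021, -0.0171, 0.0241] [0.24, -0.04, -0.05]
[0.0021, -0.017, 0.0242] [0.24, -0.04, -0.05]
[0.0022, -0.0169, 0.0243] [0.24, -0.04, -0.05]
```

Request:
{"fn": "carry_out", "kwargs": {
  "plan": [
    {"grip": 0.8, "dp": [0.002, -0.017, 0.02], "rotation": [0.24, 0, 0]},
    {"grip": 0.8, "dp": [0.002, -0.017, 0.024], "rotation": [0.24, 0, 0]},
    {"grip": 0.8, "dp": [0.002, -0.017, 0.024], "rotation": [0.24, 0, 0]},
    {"grip": 0.8, "dp": [0.002, -0.017, 0.024], "rotation": [0.24, 0, 0]},
    {"grip": 0.8, "dp": [0.002, -0.017, 0.024], "rotation": [0.24, 0, 0]},
    {"grip": 0.8, "dp": [0.002, -0.012, 0.02], "rotation": [0.24, 0, 0]},
    {"grip": 0.8, "dp": [0, 0, 0], "rotation": [0, 0, 0]},
    {"grip": 0.8, "dp": [0, 0, 0], "rotation": [0, 0, 0]}
  ]
}}

```text
time_s: 7.0
tool_pos: [0.5621, 0.0887, 0.0782]
tool_rot: [180.0, -0.6, -102.4]
force: [-0.6, 0.3, -0.1]
grip_width: 0.0298
```

```bash
python3 -c "
from h import *
st();plan([.5609,.1032,.04],-101.77,3)"
```

```text
7.0 [0.5621 0.0887 0.0782] [ 179.97   -0.61 -102.39] [-0.6  0.3 -0.1] 0.0298
[-0.0048, 0.0014, 0.0127] [0.01, -0.2, -0.21]
[-0.0047, 0.0014, 0.0127] [0.01, -0.2, -0.21]
[-0.0047, 0.0014, 0.0127] [0.01, -0.2, -0.21]
```

Request:
{"fn": "carry_out", "kwargs": {
  "plan": [
    {"grip": 0.8, "dp": [-0.006, 0.002, 0.005], "rotation": [0, -0.2, -0.2]},
    {"grip": 0.8, "dp": [-0.005, 0.002, 0.01], "rotation": [0, -0.2, -0.2]},
    {"grip": 0.8, "dp": [0, 0, 0.012], "rotation": [0, -0.2, -0.2]},
    {"grip": 0.8, "dp": [0, 0, 0.006], "rotation": [0, 0, 0]},
    {"grip": 0.8, "dp": [0, 0, 0], "rotation": [0, 0, 0]},
    {"grip": 0.8, "dp": [0, 0, 0], "rotation": [0, 0, 0]}
  ]
}}

```text
time_s: 7.5
tool_pos: [0.5601, 0.1011, 0.0449]
tool_rot: [-179.9, 0.0, -101.7]
force: [0.6, -0.8, 0.1]
grip_width: 0.0296
```

```bash
python3 -c "
from h import *
st();plan([.5609,.1032,.021],-101.77,1)"
```

```text
7.5 [0.5601 0.1011 0.0449] [-1.7987e+02  5.0000e-02 -1.0165e+02] [ 0.6 -0.8  0.1] 0.0296
[-0.0022, -0.0003, 0.024] [-0.13, 0.05, 0.12]
```

Lower to contact.

Request:
{"fn": "carry_out", "kwargs": {
  "plan": [
    {"grip": 0.8, "dp": [-0.002, 0, 0.005], "rotation": [-0.1, 0, 0.1]},
    {"grip": 0.8, "dp": [0, 0, 0.008], "rotation": [0, 0, 0]},
    {"grip": 0.8, "dp": [0, 0, 0.006], "rotation": [0, 0, 0]},
    {"grip": 0.8, "dp": [0, 0, 0.003], "rotation": [0, 0, 0]},
    {"grip": 0.8, "dp": [0, 0, 0], "rotation": [0, 0, 0]},
    {"grip": 0.8, "dp": [0, 0, 0], "rotation": [0, 0, 0]}
  ]
}}

```text
time_s: 8.0
tool_pos: [0.5614, 0.1038, 0.0219]
tool_rot: [-179.8, 0.1, -101.7]
force: [-0.5, -0.3, -0.5]
grip_width: 0.0298
```

```bash
python3 -c "
from h import *
st();plan([.5756,.1001,.019],-101.77,1)"
```

```text
8.0 [0.5614 0.1038 0.0219] [-1.7984e+02  6.0000e-02 -1.0171e+02] [-0.5 -0.3 -0.5] 0.0298
[0.0008, -0.0147, 0.0029] [-0.16, 0.07, 0.06]
```

Request:
{"fn": "carry_out", "kwargs": {
  "plan": [
    {"grip": 0.8, "dp": [0.001, -0.004, 0.0015], "rotation": [-0.1, 0, 0]},
    {"grip": 0.8, "dp": [0, -0.004, 0.0005], "rotation": [0, 0, 0]},
    {"grip": 0.8, "dp": [0, -0.002, 0], "rotation": [0, 0, 0]},
    {"grip": 0.8, "dp": [0, -0.002, 0], "rotation": [0, 0, 0]},
    {"grip": 0.8, "dp": [0, 0, 0], "rotation": [0, 0, 0]},
    {"grip": 0.8, "dp": [0, 0, 0], "rotation": [0, 0, 0]}
  ]
}}

```text
time_s: 8.5
tool_pos: [0.5754, 0.0996, 0.0203]
tool_rot: [-179.9, 0.1, -101.8]
force: [0.1, -0.8, -1.0]
grip_width: 0.0298
```

```bash
python3 -c "
from h import *
st();plan([.5756,.1001,.019],-101.77,1)"
```

```text
8.5 [0.5754 0.0996 0.0203] [-1.7987e+02  9.0000e-02 -1.0177e+02] [ 0.1 -0.8 -1. ] 0.0298
[-0.0005, -0.0001, 0.0013] [-0.13, 0.09, -0.0]
```

Request:
{"fn": "carry_out", "kwargs": {
  "plan": [
    {"grip": 0.8, "dp": [-0.0005, 0, 0.0015], "rotation": [-0.1, 0, 0]},
    {"grip": 0.8, "dp": [0, 0, 0], "rotation": [0, 0, 0]},
    {"grip": 0.8, "dp": [0, -0.001, 0], "rotation": [0, 0, 0]},
    {"grip": 0.8, "dp": [0, 0, 0], "rotation": [0, 0, 0]}
  ]
}}

```text
time_s: 8.83
tool_pos: [0.5761, 0.1001, 0.0188]
tool_rot: [180.0, 0.1, -101.8]
force: [-0.0, -0.0, -0.5]
grip_width: 0.0298
```

Request:
{"fn": "carry_out", "kwargs": {
  "plan": [
    {"grip": 0.8, "dp": [0, -0.001, 0], "rotation": [0, 0, 0]},
    {"grip": 0.8, "dp": [0, 0, 0], "rotation": [0, 0, 0]}
  ]
}}

```text
time_s: 9.0
tool_pos: [0.5761, 0.1002, 0.0187]
tool_rot: [179.9, 0.1, -101.7]
force: [0.7, -0.3, -1.1]
grip_width: 0.0294
```

Request:
{"fn": "carry_out", "kwargs": {
  "plan": [
    {"grip": 0.8, "dp": [0, -0.001, 0], "rotation": [0, 0, 0]},
    {"grip": 0.8, "dp": [0, 0, 0], "rotation": [0, 0, 0]}
  ]
}}

```text
time_s: 9.17
tool_pos: [0.5762, 0.1002, 0.0185]
tool_rot: [179.8, 0.0, -101.7]
force: [-0.0, -0.3, 0.1]
grip_width: 0.0304
```

```bash
python3 -c "
from h import *
st();plan([.5756,.1001,.019],-101.77,1)"
```

```text
9.17 [0.5762 0.1002 0.0185] [ 1.7978e+02  3.0000e-02 -1.0172e+02] [-0.  -0.3  0.1] 0.0304
[0.0003, 0.0005, -0.0005] [0.22, 0.03, 0.05]
```

Request:
{"fn": "carry_out", "kwargs": {
  "plan": [
    {"grip": 0.8, "dp": [0, -0.003, 0], "rotation": [0, 0, 0]}
  ]
}}

```text
time_s: 9.25
tool_pos: [0.5762, 0.1002, 0.018]
tool_rot: [179.5, -0.1, -101.7]
force: [-13.0, 1.8, 6.9]
grip_width: 0.0298
```

Request:
{"fn": "carry_out", "kwargs": {
  "plan": [
    {"grip": 0.8, "dp": [0, -0.003, 0], "rotation": [0, 0, 0]}
  ]
}}

```text
time_s: 9.33
tool_pos: [0.5762, 0.1003, 0.0179]
tool_rot: [179.1, -0.2, -101.7]
force: [-10.7, -0.2, 9.9]
grip_width: 0.0299
```

The back is against the strip: about 13 N with no motion. I'll relax, release and lift.

Request:
{"fn": "carry_out", "kwargs": {
  "plan": [
    {"grip": 0.8, "dp": [0, 0, -0.0005], "rotation": [0.5, 0.1, 0]},
    {"grip": 0.8, "dp": [0, 0, 0], "rotation": [0.4, 0.1, 0]},
    {"grip": 0.45, "dp": [0, 0, 0], "rotation": [0, 0, 0]},
    {"grip": 0.45, "dp": [0, 0, 0], "rotation": [0, 0, 0]},
    {"grip": 0.45, "dp": [0, 0, 0], "rotation": [0, 0, 0]},
    {"grip": 0.45, "dp": [0, 0, 0], "rotation": [0, 0, 0]}
  ]
}}

```text
time_s: 9.83
tool_pos: [0.5785, 0.1002, 0.0191]
tool_rot: [-179.7, -0.3, -101.6]
force: [0.4, 0.1, -0.9]
grip_width: 0.0456
```

Request:
{"fn": "carry_out", "kwargs": {
  "plan": [
    {"grip": 0.45, "dp": [0, 0, -0.01], "rotation": [0, 0, 0]},
    {"grip": 0.45, "dp": [0, 0, -0.02], "rotation": [0, 0, 0]},
    {"grip": 0.45, "dp": [0, 0, -0.03], "rotation": [0, 0, 0]},
    {"grip": 0.45, "dp": [0, 0, -0.03], "rotation": [0, 0, 0]},
    {"grip": 0.45, "dp": [0, 0, -0.02], "rotation": [0, 0, 0]},
    {"grip": 0.45, "dp": [0, 0, 0], "rotation": [0, 0, 0]}
  ]
}}

```text
time_s: 10.33
tool_pos: [0.5778, 0.1002, 0.1352]
tool_rot: [-179.8, -0.3, -101.7]
force: [0.9, 1.0, 0.7]
grip_width: 0.0477
```

Run:
```python
from h import *
import pickle
st();plan([.47,.16,.23],-101.8,6)
im=cv2.imread("pics/w3.png")
a=cv2.resize(im[80:165,60:140],None,fx=5,fy=5,interpolation=2);b=cv2.resize(im[80:165,170:245],None,fx=5,fy=5,interpolation=2)
cv2.imwrite("pics/c3.png",np.hstack([a,b]))
```

```text
10.33 [0.5778 0.1002 0.1352] [-179.83   -0.3  -101.67] [0.9 1.  0.7] 0.0477
[-0.006, 0.0196, -0.0159] [-0.03, -0.05, 0.02]
[-0.006, 0.0196, -0.0159] [-0.03, -0.05, 0.02]
[-0.0061, 0.0196, -0.0159] [-0.03, -0.05, 0.02]
[-0.0061, 0.0196, -0.0158] [-0.03, -0.05, 0.02]
[-0.0061, 0.0196, -0.0158] [-0.03, -0.05, 0.02]
[-0.0061, 0.0196, -0.0158] [-0.03, -0.05, 0.02]
```

View pics/c3.png

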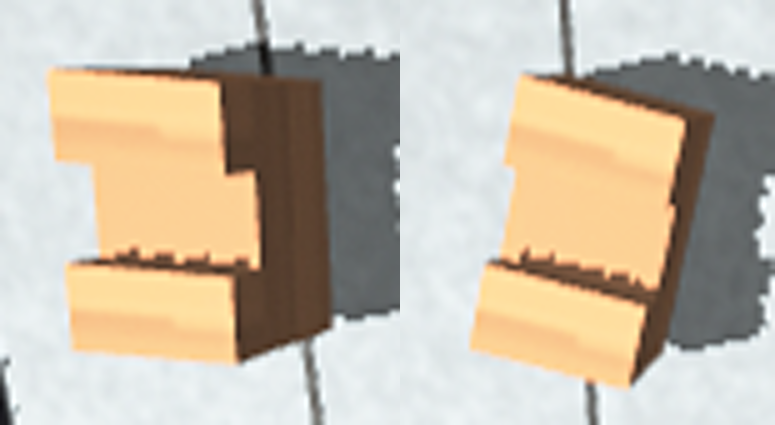

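Left block's top corners in the crop are (50,70), (220,83), (238,362), (73,350). The middle block's are (523,75), (685,120), (632,387), (470,348).

Run:
```python
from h import *
import pickle
p=pickle.load(open("w3.pkl","rb"))
for uv in([(50,70),(220,83),(238,362),(73,350)],[(123,75),(285,120),(232,387),(70,348)]):
    uv=np.array(uv)/5+[60,80] if uv[0][0]==50 else np.array(uv)/5+[170,80]
    X=ray(p,uv-.4,.056);print(X.mean(0).round(4))
    for v in(X[1]-X[0],X[2]-X[3],X[3]-X[0],X[2]-X[1]):print(np.linalg.norm(v).round(4),np.degrees(np.arctan2(v[1],v[0])).round(1))
```

```text
[0.5555 0.2941 0.056 ]
0.0295 -106.3
0.03 -106.4
0.0493 162.4
0.0493 163.0
[0.5308 0.1926 0.056 ]
0.0291 -117.2
0.0303 -115.9
0.0498 152.4
0.0491 153.7
```

```bash
python3 -c "
from h import *
print(env.get_obs()['qpos'].round(1));plan([.5308,.1926,.09],-116.8,5)"
```

```text
[  18.5   17.6  -36.7   97.8   11.6   68.3 -123. ]
[-0.0162, 0.013, 0.0089] [-0.04, -0.05, 3.03]
[-0.0155, 0.0138, 0.0089] [-0.04, -0.05, 3.03]
[-0.0148, 0.0146, 0.009] [-0.04, -0.05, 3.03]
[-0.014, 0.0153, 0.009] [-0.04, -0.05, 3.03]
[-0.0131, 0.016, 0.009] [-0.04, -0.05, 3.03]
```

Request:
{"fn": "carry_out", "kwargs": {
  "plan": [
    {"grip": 0.47, "dp": [-0.014, 0.012, 0.008], "rotation": [0, 0, 3]},
    {"grip": 0.47, "dp": [-0.015, 0.014, 0.009], "rotation": [0, 0, 3]},
    {"grip": 0.47, "dp": [-0.015, 0.014, 0.009], "rotation": [0, 0, 3]},
    {"grip": 0.47, "dp": [-0.014, 0.015, 0.009], "rotation": [0, 0, 3]},
    {"grip": 0.47, "dp": [-0.008, 0.008, 0.004], "rotation": [0, 0, 1.5]},
    {"grip": 0.47, "dp": [0, 0, 0], "rotation": [0, 0, 0]},
    {"grip": 0.47, "dp": [0, 0, 0], "rotation": [0, 0, 0]}
  ]
}}

```text
time_s: 10.92
tool_pos: [0.5399, 0.1826, 0.0986]
tool_rot: [-179.2, -0.0, -116.1]
force: [0.5, 0.2, 0.1]
grip_width: 0.0462
```

```bash
python3 -c "
from h import *
st();print(env.get_obs()['qpos'].round(1));plan([.5308,.1926,.075],-116.8,2)"
```

```text
10.92 [0.5399 0.1826 0.0986] [-1.7925e+02 -4.0000e-02 -1.1606e+02] [0.5 0.2 0.1] 0.0462
[  10.1   17.4  -36.8  102.6   12.3   63.4 -147. ]
[-0.0025, 0.0064, 0.0117] [-0.38, -0.02, 0.37]
[-0.0024, 0.0064, 0.0117] [-0.38, -0.02, 0.37]
```

Request:
{"fn": "carry_out", "kwargs": {
  "plan": [
    {"grip": 0.47, "dp": [-0.003, 0.007, 0.005], "rotation": [-0.4, 0, 0.2]},
    {"grip": 0.47, "dp": [-0.002, 0.005, 0.005], "rotation": [-0.3, 0, 0.2]},
    {"grip": 0.47, "dp": [0, 0, 0.005], "rotation": [0, 0, 0]},
    {"grip": 0.47, "dp": [0, 0, 0.003], "rotation": [0, 0, 0]},
    {"grip": 0.47, "dp": [0, 0, 0], "rotation": [0, 0, 0]},
    {"grip": 0.47, "dp": [0, 0, 0], "rotation": [0, 0, 0]}
  ]
}}

```text
time_s: 11.42
tool_pos: [0.5328, 0.189, 0.0789]
tool_rot: [-179.9, -0.1, -116.7]
force: [-0.2, 0.7, -0.2]
grip_width: 0.0465
```

```bash
python3 -c "
from h import *
st();print(env.get_obs()['qpos'].round(1)[-1]);plan([.5308,.1926,.0185],-116.8,1)"
```

```text
11.42 [0.5328 0.189  0.0789] [-1.7994e+02 -8.0000e-02 -1.1670e+02] [-0.2  0.7 -0.2] 0.0465
-148.6
[-0.0024, 0.0035, 0.0604] [-0.06, -0.08, 0.1]
```

Request:
{"fn": "carry_out", "kwargs": {
  "plan": [
    {"grip": 0.47, "dp": [-0.0025, 0.0035, 0.005], "rotation": [0, 0, 0]},
    {"grip": 0.47, "dp": [0, 0, 0.012], "rotation": [0, 0, 0]},
    {"grip": 0.47, "dp": [0, 0, 0.014], "rotation": [0, 0, 0]},
    {"grip": 0.47, "dp": [0, 0, 0.012], "rotation": [0, 0, 0]},
    {"grip": 0.47, "dp": [0, 0, 0.008], "rotation": [0, 0, 0]},
    {"grip": 0.47, "dp": [0, 0, 0], "rotation": [0, 0, 0]},
    {"grip": 0.47, "dp": [0, 0, 0], "rotation": [0, 0, 0]}
  ]
}}

```text
time_s: 12.0
tool_pos: [0.531, 0.1921, 0.0226]
tool_rot: [-179.9, -0.1, -116.8]
force: [0.1, 0.4, 0.3]
grip_width: 0.0461
```

```bash
python3 -c "
from h import *
st();print(env.get_obs()['qpos'].round(1)[-1]);plan([.5308,.1926,.0190],-116.8,1)"
```

```text
12.0 [0.531  0.1921 0.0226] [-1.7993e+02 -9.0000e-02 -1.1678e+02] [0.1 0.4 0.3] 0.0461
-151.0
[-0.0004, 0.0005, 0.0036] [-0.07, -0.09, 0.02]
```

Request:
{"fn": "carry_out", "kwargs": {
  "plan": [
    {"grip": 0.47, "dp": [0, 0, 0.003], "rotation": [0, 0, -0.3]},
    {"grip": 0.8, "dp": [0, 0, 0], "rotation": [0, 0, 0]},
    {"grip": 0.8, "dp": [0, 0, 0], "rotation": [0, 0, 0]},
    {"grip": 0.8, "dp": [0, 0, 0], "rotation": [0, 0, 0]},
    {"grip": 0.8, "dp": [0, 0, 0], "rotation": [0, 0, 0]},
    {"grip": 0.8, "dp": [0, 0, 0], "rotation": [0, 0, 0]},
    {"grip": 0.8, "dp": [0, 0, 0], "rotation": [0, 0, 0]}
  ],
  "force": 25
}}

```text
time_s: 12.58
tool_pos: [0.5325, 0.1926, 0.0212]
tool_rot: [-179.8, 0.0, -116.4]
force: [0.1, -0.5, -0.5]
grip_width: 0.0296
```

```bash
python3 -c "
from h import *
st();print(env.get_obs()['qpos'].round(1)[-1]);plan([.5792,.1910,.030],-101.77,6)"
```

```text
12.58 [0.5325 0.1926 0.0212] [-1.7979e+02  3.0000e-02 -1.1645e+02] [ 0.1 -0.5 -0.5] 0.0296
-150.8
[-0.0032, -0.0071, -0.0014] [-0.04, 0.0, -2.45]
[-0.0029, -0.0072, -0.0014] [-0.04, 0.0, -2.45]
[-0.0026, -0.0073, -0.0014] [-0.04, 0.0, -2.45]
[-0.0023, -0.0074, -0.0015] [-0.04, 0.0, -2.45]
[-0.002, -0.0075, -0.0015] [-0.04, 0.0, -2.45]
[-0.0016, -0.0076, -0.0015] [-0.04, 0.0, -2.45]
```

Request:
{"fn": "carry_out", "kwargs": {
  "plan": [
    {"grip": 0.8, "dp": [0, 0, -0.008], "rotation": [0, 0, 0]},
    {"grip": 0.8, "dp": [-0.003, -0.007, -0.003], "rotation": [0, 0, -2.5]},
    {"grip": 0.8, "dp": [-0.003, -0.007, 0], "rotation": [0, 0, -2.5]},
    {"grip": 0.8, "dp": [-0.0025, -0.007, 0], "rotation": [0, 0, -2.5]},
    {"grip": 0.8, "dp": [-0.0025, -0.007, 0], "rotation": [0, 0, -2.5]},
    {"grip": 0.8, "dp": [-0.002, -0.006, 0], "rotation": [0, 0, -2.4]},
    {"grip": 0.8, "dp": [0, 0, 0], "rotation": [0, 0, -1]},
    {"grip": 0.8, "dp": [0, 0, 0], "rotation": [0, 0, 0]}
  ]
}}

```text
time_s: 13.25
tool_pos: [0.5713, 0.1926, 0.0378]
tool_rot: [-179.6, 0.0, -102.4]
force: [-0.4, 0.1, -0.5]
grip_width: 0.0301
```

```bash
python3 -c "
from h import *
st();print(env.get_obs()['qpos'].round(1)[-1]);plan([.5792,.1910,.0235],-101.77,1)"
```

```text
13.25 [0.5713 0.1926 0.0378] [-1.7961e+02  2.0000e-02 -1.0241e+02] [-0.4  0.1 -0.5] 0.0301
-136.6
[-0.0001, -0.008, 0.0143] [-0.39, 0.02, -0.64]
```

Request:
{"fn": "carry_out", "kwargs": {
  "plan": [
    {"grip": 0.8, "dp": [0, -0.004, 0.004], "rotation": [-0.3, 0, -0.5]},
    {"grip": 0.8, "dp": [0, -0.004, 0.005], "rotation": [0, 0, -0.1]},
    {"grip": 0.8, "dp": [0, 0, 0.003], "rotation": [0, 0, 0]},
    {"grip": 0.8, "dp": [0, 0, 0.001], "rotation": [0, 0, 0]},
    {"grip": 0.8, "dp": [0, 0, 0], "rotation": [0, 0, 0]},
    {"grip": 0.8, "dp": [0, 0, 0], "rotation": [0, 0, 0]}
  ]
}}

```text
time_s: 13.75
tool_pos: [0.5785, 0.1904, 0.0234]
tool_rot: [-180.0, -0.0, -101.9]
force: [0.2, -0.6, -0.9]
grip_width: 0.0302
```

```bash
python3 -c "
from h import *
st();plan([.5939,.1880,.0215],-101.77,1)"
```

```text
13.75 [0.5785 0.1904 0.0234] [-1.800e+02 -4.000e-02 -1.019e+02] [ 0.2 -0.6 -0.9] 0.0302
[-0.0008, -0.0156, 0.0019] [-0.0, -0.04, -0.13]
```

Request:
{"fn": "carry_out", "kwargs": {
  "plan": [
    {"grip": 0.8, "dp": [-0.001, -0.004, 0.001], "rotation": [0, 0, -0.1]},
    {"grip": 0.8, "dp": [0, -0.004, 0.0005], "rotation": [0, 0, 0]},
    {"grip": 0.8, "dp": [0, -0.003, 0], "rotation": [0, 0, 0]},
    {"grip": 0.8, "dp": [0, -0.001, 0], "rotation": [0, 0, 0]},
    {"grip": 0.8, "dp": [0, 0, 0], "rotation": [0, 0, 0]},
    {"grip": 0.8, "dp": [0, 0, 0], "rotation": [0, 0, 0]}
  ]
}}

```text
time_s: 14.25
tool_pos: [0.5918, 0.189, 0.022]
tool_rot: [-180.0, -0.0, -101.8]
force: [-0.3, 1.0, -0.3]
grip_width: 0.0302
```

```bash
python3 -c "
from h import *
st();plan([.5939,.1880,.0205],-101.77,1)"
```

```text
14.25 [0.5918 0.189  0.022 ] [-1.7998e+02 -4.0000e-02 -1.0178e+02] [-0.3  1.  -0.3] 0.0302
[0.0005, -0.0023, 0.0015] [-0.02, -0.04, -0.01]
```

Request:
{"fn": "carry_out", "kwargs": {
  "plan": [
    {"grip": 0.8, "dp": [0.0005, -0.002, 0.0005], "rotation": [0, 0, 0]},
    {"grip": 0.8, "dp": [0, 0, 0.0005], "rotation": [0, 0, 0]},
    {"grip": 0.8, "dp": [0, -0.002, 0], "rotation": [0, 0, 0]},
    {"grip": 0.8, "dp": [0, 0, 0], "rotation": [0, 0, 0]}
  ]
}}

```text
time_s: 14.58
tool_pos: [0.5947, 0.1881, 0.0209]
tool_rot: [179.9, -0.1, -101.8]
force: [1.0, -0.1, -0.2]
grip_width: 0.0294
```

Request:
{"fn": "carry_out", "kwargs": {
  "plan": [
    {"grip": 0.8, "dp": [0, -0.003, 0], "rotation": [0, 0, 0]}
  ]
}}

```text
time_s: 14.67
tool_pos: [0.5949, 0.1881, 0.0205]
tool_rot: [179.6, -0.1, -101.7]
force: [-11.7, 1.5, 8.3]
grip_width: 0.0298
```

Request:
{"fn": "carry_out", "kwargs": {
  "plan": [
    {"grip": 0.8, "dp": [0, -0.003, 0], "rotation": [0, 0, 0]}
  ]
}}

```text
time_s: 14.75
tool_pos: [0.5949, 0.1882, 0.0206]
tool_rot: [179.3, -0.2, -101.7]
force: [-9.3, -1.9, 9.7]
grip_width: 0.0299
```

Request:
{"fn": "carry_out", "kwargs": {
  "plan": [
    {"grip": 0.8, "dp": [0, 0, -0.0003], "rotation": [0.4, 0.1, 0]},
    {"grip": 0.8, "dp": [0, 0, 0], "rotation": [0.3, 0.1, 0]},
    {"grip": 0.45, "dp": [0, 0, 0], "rotation": [0, 0, 0]},
    {"grip": 0.45, "dp": [0, 0, 0], "rotation": [0, 0, 0]},
    {"grip": 0.45, "dp": [0, 0, 0], "rotation": [0, 0, 0]},
    {"grip": 0.45, "dp": [0, 0, 0], "rotation": [0, 0, 0]}
  ]
}}

```text
time_s: 15.25
tool_pos: [0.5963, 0.1882, 0.0215]
tool_rot: [-179.8, -0.4, -101.6]
force: [-0.2, 0.3, -0.2]
grip_width: 0.0454
```

Request:
{"fn": "carry_out", "kwargs": {
  "plan": [
    {"grip": 0.45, "dp": [0, 0, -0.01], "rotation": [0, 0, 0]},
    {"grip": 0.45, "dp": [0, 0, -0.02], "rotation": [0, 0, 0]},
    {"grip": 0.45, "dp": [0, 0, -0.03], "rotation": [0, 0, 0]},
    {"grip": 0.45, "dp": [0, 0, -0.02], "rotation": [0, 0, 0]},
    {"grip": 0.45, "dp": [0, 0, 0], "rotation": [0, 0, 0]},
    {"grip": 0.45, "dp": [0, 0, 0], "rotation": [0, 0, 0]}
  ]
}}

```text
time_s: 15.75
tool_pos: [0.5964, 0.1879, 0.1064]
tool_rot: [-179.9, -0.4, -101.7]
force: [0.2, 0.4, -0.9]
grip_width: 0.0479
```

```bash
python3 -c "
from h import *
st();print(env.get_obs()['qpos'].round(1));plan([.5555,.2941,.095],-106.8,5)"
```

```text
15.75 [0.5964 0.1879 0.1064] [-179.85   -0.44 -101.69] [ 0.2  0.4 -0.9] 0.0479
[   9.    24.2  -36.7   93.7   15.9   67.5 -133.2]
[-0.0192, 0.0123, 0.0021] [-0.03, -0.09, 1.02]
[-0.0189, 0.0127, 0.0021] [-0.03, -0.09, 1.02]
[-0.0187, 0.013, 0.0022] [-0.03, -0.09, 1.02]
[-0.0185, 0.0133, 0.0022] [-0.03, -0.09, 1.02]
[-0.0182, 0.0136, 0.0022] [-0.03, -0.09, 1.02]
```

Request:
{"fn": "carry_out", "kwargs": {
  "plan": [
    {"grip": 0.47, "dp": [-0.017, 0.01, 0.001], "rotation": [0, -0.1, 0.5]},
    {"grip": 0.47, "dp": [-0.019, 0.012, 0.002], "rotation": [0, -0.1, 0.5]},
    {"grip": 0.47, "dp": [-0.019, 0.013, 0.002], "rotation": [0, -0.1, 0.5]},
    {"grip": 0.47, "dp": [-0.019, 0.013, 0.002], "rotation": [0, -0.1, 0.5]},
    {"grip": 0.47, "dp": [-0.01, 0.008, 0.002], "rotation": [0, 0, 0.2]},
    {"grip": 0.47, "dp": [0, 0, 0], "rotation": [0, 0, 0]},
    {"grip": 0.47, "dp": [0, 0, 0], "rotation": [0, 0, 0]}
  ]
}}

```text
time_s: 16.33
tool_pos: [0.5591, 0.2814, 0.0926]
tool_rot: [-179.9, -0.3, -104.3]
force: [0.9, 0.1, -0.7]
grip_width: 0.046
```

```bash
python3 -c "
from h import *
st();print(env.get_obs()['qpos'].round(1));plan([.5555,.2941,.08],-104.3,1)"
```

```text
16.33 [0.5591 0.2814 0.0926] [-179.93   -0.25 -104.3 ] [ 0.9  0.1 -0.7] 0.046
[   0.6   25.4  -37.8   94.2   16.9   66.3 -145.7]
[-0.0115, 0.0067, 0.0125] [-0.07, -0.25, -0.0]
```

Request:
{"fn": "carry_out", "kwargs": {
  "plan": [
    {"grip": 0.47, "dp": [-0.006, 0.004, 0.003], "rotation": [0, -0.2, 0]},
    {"grip": 0.47, "dp": [-0.005, 0.003, 0.003], "rotation": [0, 0, 0]},
    {"grip": 0.47, "dp": [0, 0, 0.004], "rotation": [0, 0, 0]},
    {"grip": 0.47, "dp": [0, 0, 0.004], "rotation": [0, 0, 0]},
    {"grip": 0.47, "dp": [0, 0, 0], "rotation": [0, 0, 0]},
    {"grip": 0.47, "dp": [0, 0, 0], "rotation": [0, 0, 0]}
  ]
}}

```text
time_s: 16.83
tool_pos: [0.5567, 0.2893, 0.0753]
tool_rot: [-180.0, -0.2, -104.6]
force: [-0.0, -0.6, 0.1]
grip_width: 0.0461
```

```bash
python3 -c "
from h import *
st();print(env.get_obs()['qpos'].round(1));plan([.5555,.2941,.0195],-104.3,1)"
```

```text
16.83 [0.5567 0.2893 0.0753] [-179.96   -0.24 -104.64] [-0.  -0.6  0.1] 0.0461
[  -0.5   26.6  -37.4   94.9   17.7   64.7 -147.3]
[-0.0045, 0.0024, 0.0557] [-0.04, -0.24, -0.34]
```

Request:
{"fn": "carry_out", "kwargs": {
  "plan": [
    {"grip": 0.47, "dp": [-0.0045, 0.0025, 0.005], "rotation": [0, -0.2, -0.5]},
    {"grip": 0.47, "dp": [0, 0, 0.011], "rotation": [0, 0, -0.2]},
    {"grip": 0.47, "dp": [0, 0, 0.013], "rotation": [0, 0, 0]},
    {"grip": 0.47, "dp": [0, 0, 0.011], "rotation": [0, 0, 0]},
    {"grip": 0.47, "dp": [0, 0, 0.008], "rotation": [0, 0, 0]},
    {"grip": 0.47, "dp": [0, 0, 0], "rotation": [0, 0, 0]},
    {"grip": 0.47, "dp": [0, 0, 0], "rotation": [0, 0, 0]}
  ]
}}

```text
time_s: 17.42
tool_pos: [0.5553, 0.2928, 0.0206]
tool_rot: [180.0, -0.1, -104.0]
force: [-0.5, 0.4, -0.2]
grip_width: 0.0461
```

```bash
python3 -c "
from h import *
st();print(env.get_obs()['qpos'].round(1));plan([.5555,.2941,.0195],-104.3,1)"
```

```text
17.42 [0.5553 0.2928 0.0206] [ 1.7996e+02 -1.2000e-01 -1.0398e+02] [-0.5  0.4 -0.2] 0.0461
[  -1.9   30.2  -36.    97.1   20.1   59.5 -148.6]
[-0.0013, 0.0001, 0.0011] [0.04, -0.12, 0.32]
```

Good; close and then lift and turn.

Request:
{"fn": "carry_out", "kwargs": {
  "plan": [
    {"grip": 0.8, "dp": [-0.001, 0, 0.001], "rotation": [0, 0, 0]},
    {"grip": 0.8, "dp": [0, 0, 0], "rotation": [0, 0, 0]},
    {"grip": 0.8, "dp": [0, 0, 0], "rotation": [0, 0, 0]},
    {"grip": 0.8, "dp": [0, 0, 0], "rotation": [0, 0, 0]},
    {"grip": 0.8, "dp": [0, 0, 0], "rotation": [0, 0, 0]},
    {"grip": 0.8, "dp": [0, 0, 0], "rotation": [0, 0, 0]},
    {"grip": 0.8, "dp": [0, 0, 0], "rotation": [0, 0, 0]}
  ],
  "force": 25
}}

```text
time_s: 18.0
tool_pos: [0.5565, 0.2946, 0.0209]
tool_rot: [-179.9, -0.0, -104.0]
force: [-0.6, -0.6, 0.0]
grip_width: 0.0301
```

```bash
python3 -c "
from h import *
st();print(env.get_obs()['qpos'].round(1)[-1]);plan([.5976,.2790,.032],-101.77,6)"
```

```text
18.0 [0.5565 0.2946 0.0209] [-1.7993e+02 -4.0000e-02 -1.0398e+02] [-0.6 -0.6  0. ] 0.0301
-148.7
[0.0009, -0.0073, -0.0018] [-0.01, -0.01, -0.37]
[0.0009, -0.0073, -0.0018] [-0.01, -0.01, -0.37]
[0.001, -0.0073, -0.0018] [-0.01, -0.01, -0.37]
[0.001, -0.0073, -0.0018] [-0.01, -0.01, -0.37]
[0.0011, -0.0073, -0.0018] [-0.01, -0.01, -0.37]
[0.0011, -0.0072, -0.0018] [-0.01, -0.01, -0.37]
```

Request:
{"fn": "carry_out", "kwargs": {
  "plan": [
    {"grip": 0.8, "dp": [0, 0, -0.007], "rotation": [0, 0, -0.4]},
    {"grip": 0.8, "dp": [0.001, -0.007, -0.002], "rotation": [0, 0, -0.4]},
    {"grip": 0.8, "dp": [0.001, -0.007, 0], "rotation": [0, 0, -0.4]},
    {"grip": 0.8, "dp": [0.001, -0.007, 0], "rotation": [0, 0, -0.4]},
    {"grip": 0.8, "dp": [0.001, -0.007, 0], "rotation": [0, 0, -0.4]},
    {"grip": 0.8, "dp": [0.001, -0.005, 0.002], "rotation": [0, 0, -0.2]},
    {"grip": 0.8, "dp": [0, 0, 0], "rotation": [0, 0, 0]},
    {"grip": 0.8, "dp": [0, 0, 0], "rotation": [0, 0, 0]}
  ]
}}

```text
time_s: 18.67
tool_pos: [0.593, 0.28, 0.0295]
tool_rot: [-179.8, -0.0, -101.7]
force: [-0.4, -0.6, 0.1]
grip_width: 0.0305
```

```bash
python3 -c "
from h import *
st();print(env.get_obs()['qpos'].round(1)[-1]);plan([.5976,.2790,.0235],-101.77,1)"
```

```text
18.67 [0.593  0.28   0.0295] [-1.7981e+02 -1.0000e-02 -1.0165e+02] [-0.4 -0.6  0.1] 0.0305
-143.7
[0.0001, -0.0047, 0.006] [-0.19, -0.01, 0.12]
```

Request:
{"fn": "carry_out", "kwargs": {
  "plan": [
    {"grip": 0.8, "dp": [0, -0.003, 0.003], "rotation": [-0.2, 0, 0.1]},
    {"grip": 0.8, "dp": [0, -0.004, 0.003], "rotation": [0, 0, 0]},
    {"grip": 0.8, "dp": [0, -0.003, 0.001], "rotation": [0, 0, 0]},
    {"grip": 0.8, "dp": [0, -0.002, 0], "rotation": [0, 0, 0]},
    {"grip": 0.8, "dp": [0, 0, 0], "rotation": [0, 0, 0]},
    {"grip": 0.8, "dp": [0, 0, 0], "rotation": [0, 0, 0]}
  ]
}}

```text
time_s: 19.17
tool_pos: [0.6047, 0.2774, 0.0203]
tool_rot: [179.8, -0.1, -101.7]
force: [0.1, 1.0, -0.5]
grip_width: 0.03
```

```bash
python3 -c "
from h import *
st();plan([.6123,.2759,.0209],-101.77,1)"
```

```text
19.17 [0.6047 0.2774 0.0203] [ 1.7984e+02 -7.0000e-02 -1.0173e+02] [ 0.1  1.  -0.5] 0.03
[-0.0001, -0.0077, -0.0006] [0.16, -0.07, 0.04]
```

Request:
{"fn": "carry_out", "kwargs": {
  "plan": [
    {"grip": 0.8, "dp": [0, -0.003, -0.0005], "rotation": [0.2, 0, 0]},
    {"grip": 0.8, "dp": [0, -0.003, 0], "rotation": [0, 0, 0]},
    {"grip": 0.8, "dp": [0, -0.002, 0], "rotation": [0, 0, 0]},
    {"grip": 0.8, "dp": [0, 0, 0], "rotation": [0, 0, 0]},
    {"grip": 0.8, "dp": [0, 0, 0], "rotation": [0, 0, 0]}
  ]
}}

```text
time_s: 19.58
tool_pos: [0.6119, 0.2763, 0.021]
tool_rot: [180.0, -0.1, -101.7]
force: [-0.6, -0.6, -0.1]
grip_width: 0.0298
```

```bash
python3 -c "
from h import *
st();plan([.6123,.2759,.0205],-101.77,1)"
```

```text
19.58 [0.6119 0.2763 0.021 ] [ 1.7995e+02 -1.0000e-01 -1.0165e+02] [-0.6 -0.6 -0.1] 0.0298
[0.0003, -0.0005, 0.0005] [0.05, -0.1, 0.12]
```

Request:
{"fn": "carry_out", "kwargs": {
  "plan": [
    {"grip": 0.8, "dp": [0.0003, -0.002, 0.0003], "rotation": [0, 0, 0.1]},
    {"grip": 0.8, "dp": [0, 0, 0], "rotation": [0, 0, 0]},
    {"grip": 0.8, "dp": [0, -0.003, 0], "rotation": [0, 0, 0]}
  ]
}}

```text
time_s: 19.83
tool_pos: [0.6125, 0.2763, 0.0204]
tool_rot: [179.5, -0.2, -101.6]
force: [-8.3, -0.9, 3.3]
grip_width: 0.03
```

Request:
{"fn": "carry_out", "kwargs": {
  "plan": [
    {"grip": 0.8, "dp": [0, -0.003, 0], "rotation": [0, 0, 0]}
  ]
}}

```text
time_s: 19.92
tool_pos: [0.6127, 0.2763, 0.02]
tool_rot: [179.3, -0.3, -101.6]
force: [-7.7, 1.1, 3.0]
grip_width: 0.0298
```

Against the strip. I'll release, lift and retreat to view.

Request:
{"fn": "carry_out", "kwargs": {
  "plan": [
    {"grip": 0.8, "dp": [0, 0, -0.0003], "rotation": [0.4, 0.1, 0]},
    {"grip": 0.8, "dp": [0, 0, 0], "rotation": [0.3, 0.1, 0]},
    {"grip": 0.45, "dp": [0, 0, 0], "rotation": [0, 0, 0]},
    {"grip": 0.45, "dp": [0, 0, 0], "rotation": [0, 0, 0]},
    {"grip": 0.45, "dp": [0, 0, 0], "rotation": [0, 0, 0]},
    {"grip": 0.45, "dp": [0, 0, 0], "rotation": [0, 0, 0]}
  ]
}}

```text
time_s: 20.42
tool_pos: [0.6154, 0.2761, 0.021]
tool_rot: [-179.7, -0.4, -101.6]
force: [0.3, -0.1, -0.1]
grip_width: 0.0452
```

Request:
{"fn": "carry_out", "kwargs": {
  "plan": [
    {"grip": 0.45, "dp": [0, 0, -0.01], "rotation": [0, 0, 0]},
    {"grip": 0.45, "dp": [0, 0, -0.02], "rotation": [0, 0, 0]},
    {"grip": 0.45, "dp": [0, 0, -0.03], "rotation": [0, 0, 0]},
    {"grip": 0.45, "dp": [0, 0, -0.03], "rotation": [0, 0, 0]},
    {"grip": 0.45, "dp": [0, 0, -0.02], "rotation": [0, 0, 0]},
    {"grip": 0.45, "dp": [0, 0, 0], "rotation": [0, 0, 0]}
  ]
}}

```text
time_s: 20.92
tool_pos: [0.6154, 0.2755, 0.1371]
tool_rot: [-179.8, -0.5, -101.7]
force: [1.4, 0.6, 0.1]
grip_width: 0.0479
```

```bash
python3 -c "
from h import *
st();plan([.465,.14,.226],-101.8,8)"
```

```text
20.92 [0.6154 0.2755 0.1371] [-179.79   -0.5  -101.66] [1.4 0.6 0.1] 0.0479
[0.0205, 0.0149, -0.011] [-0.03, -0.06, 0.02]
[0.0205, 0.0149, -0.011] [-0.03, -0.06, 0.02]
[0.0205, 0.0149, -0.011] [-0.03, -0.06, 0.02]
[0.0205, 0.0149, -0.011] [-0.03, -0.06, 0.02]
[0.0205, 0.0149, -0.0111] [-0.03, -0.06, 0.02]
[0.0204, 0.0149, -0.0111] [-0.03, -0.06, 0.02]
[0.0204, 0.0149, -0.0111] [-0.03, -0.06, 0.02]
[0.0204, 0.0149, -0.0111] [-0.03, -0.06, 0.02]
```

Request:
{"fn": "carry_out", "kwargs": {
  "plan": [
    {"grip": 0.45, "dp": [0.012, 0.009, -0.011], "rotation": [0, 0, 0]},
    {"grip": 0.45, "dp": [0.02, 0.015, -0.011], "rotation": [0, 0, 0]},
    {"grip": 0.45, "dp": [0.021, 0.015, -0.011], "rotation": [0, 0, 0]},
    {"grip": 0.45, "dp": [0.021, 0.015, -0.011], "rotation": [0, 0, 0]},
    {"grip": 0.45, "dp": [0.021, 0.015, -0.011], "rotation": [0, 0, 0]},
    {"grip": 0.45, "dp": [0.021, 0.015, -0.011], "rotation": [0, 0, 0]},
    {"grip": 0.45, "dp": [0.02, 0.015, -0.011], "rotation": [0, 0, 0]},
    {"grip": 0.45, "dp": [0.01, 0.008, -0.006], "rotation": [0, 0, 0]}
  ]
}}

```text
time_s: 21.58
tool_pos: [0.4761, 0.152, 0.2223]
tool_rot: [-179.8, -0.3, -101.5]
force: [0.1, -0.2, 0.4]
grip_width: 0.0479
```

Request:
{"fn": "carry_out", "kwargs": {
  "plan": [
    {"grip": 0.45, "dp": [0, 0, 0], "rotation": [0, 0, 0]},
    {"grip": 0.45, "dp": [0, 0, 0], "rotation": [0, 0, 0]},
    {"grip": 0.45, "dp": [0, 0, 0], "rotation": [0, 0, 0]}
  ]
}}

```text
time_s: 21.83
tool_pos: [0.4759, 0.1496, 0.224]
tool_rot: [-179.5, -0.5, -101.8]
force: [-0.2, 0.8, -0.1]
grip_width: 0.0477
```

Run:
```python
from h import *
import pickle
st()
p,im=snap("wrist","w4.png");pickle.dump(p,open("w4.pkl","wb"))
cv2.imwrite("pics/w4v.png",cv2.resize(im[0:210,0:400],None,fx=2,fy=2,interpolation=2)[:,:,::-1])
```

```text
21.83 [0.4759 0.1496 0.224 ] [-179.46   -0.45 -101.79] [-0.2  0.8 -0.1] 0.0477
```

View pics/w4v.png

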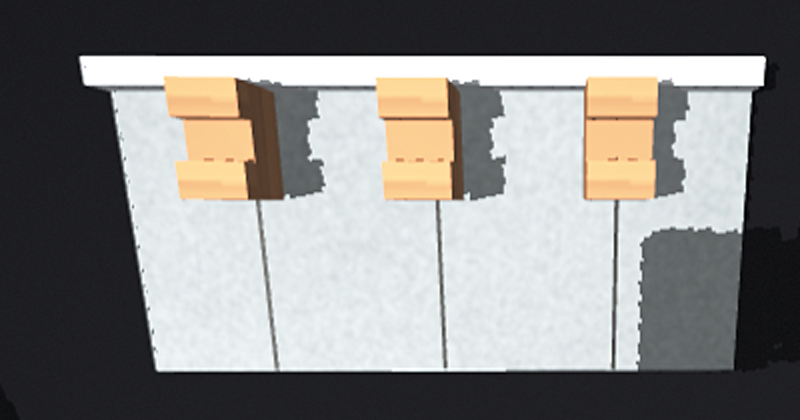

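Run:
```python
from h import *
import board as B,pickle
p=B.p=pickle.load(open("w4.pkl","rb"));im=cv2.imread("pics/w4.png");B.g=cv2.cvtColor(im,6).astype(float);B.s=2
def vl(c0,c1):
    out=[]
    for v in range(106,182):
        c=(c0+(c1-c0)*(v*2-205)/160)/2;u=np.arange(int(c)-4,int(c)+6);w=np.clip(np.median(B.g[v,u])-B.g[v,u]-15,0,None)
        if w.sum()>10:out.append((np.average(u,weights=w),v))
    return np.array(out)
L=[B.fit(vl(*a)) for a in[(260,277),(438,445),(616,614)]]
S=B.fit(B.edge([*range(120,155,5),*range(330,365,5),*range(515,570,5),*range(700,740,5)],78,98,1))
m,d,_=S;y=d*np.sign(d[1]);x=np.array([y[1],-y[0]])
print("yaw",np.degrees(np.arctan2(x[1],x[0])),[np.degrees(np.arctan2(l[1][1],l[1][0]))%180-180 for l in L])
hsv=cv2.cvtColor(im,cv2.COLOR_BGR2HSV);bright=((B.g>120)&(hsv[...,1]>60)).astype(np.uint8)
for (l,dl,_),c in zip(L,[(205,138),(415,138),(620,138)]):
    # bright ears, front and back: left/right edge columns by row
    E=[[],[]]
    for r0,r1 in((84,112),(168,192)):
        for v in range(r0//2,r1//2):
            row=np.where(bright[v,c[0]//2-30:c[0]//2+30])[0]+c[0]//2-30
            E[0].append((row.min()-.5,v));E[1].append((row.max()+.5,v))
    a,b=[B.fit(np.array(e),.056) for e in E]
    mid=(a[0]+b[0])/2;fr=[]
    for u in range(c[0]//2-8,c[0]//2+10):
        col=np.where(bright[80:110,u])[0];fr.append((u,80+col.max()+.5))
    f=B.fit(np.array(fr),.056)
    print("width mm",round((b[0]-a[0])@y*-1e3,1),"offset from line mm",round((mid-l)@np.array([-dl[1],dl[0]])*np.sign(-dl[1]*y[0]+dl[0]*y[1])*1e3,2),
     "side yaws",[round(float(np.degrees(np.arctan2(e[1][1],e[1][0]))%180-180),1) for e in(a,b)],"front to strip mm",round((m-f[0])@x*1e3,1),"front ang",round(float(np.degrees(np.arctan2(f[1][1],f[1][0]))%180-90),1))
```

```text
yaw -11.89528288732463 [np.float64(-11.768751293480989), np.float64(-11.775809115556854), np.float64(-11.741092625547424)]
width mm 30.2 offset from line mm 1.41 side yaws [-11.8, -12.1] front to strip mm 50.8 front ang -16.4
width mm 30.1 offset from line mm 1.52 side yaws [-11.6, -11.4] front to strip mm 51.1 front ang -11.8
width mm 31.2 offset from line mm 2.2 side yaws [-12.7, -11.1] front to strip mm 50.9 front ang -11.8
```

All three stand upright and square: measured yaw is within about 0.3° of the pencil lines (the left block's −16.4° front-edge angle is a poor fit), front edge 51 mm from the strip. Relative to their lines, though, they all read about 1.5 mm towards +y, which looks like a common camera bias. There is ample time, so I'll re-grip each one with the jaw centre shifted by −1.5 mm.

```bash
python3 -c "
from h import *
plan([.5759,.0985,.085],-101.77,6)"
```

```text
[0.0048, -0.0179, 0.0233] [-0.08, -0.07, 0.0]
[0.0048, -0.0179, 0.0233] [-0.08, -0.07, 0.0]
[0.0049, -0.0179, 0.0233] [-0.08, -0.07, 0.0]
[0.0049, -0.018, 0.0232] [-0.08, -0.07, 0.0]
[0.0049, -0.018, 0.0232] [-0.08, -0.07, 0.0]
[0.005, -0.018, 0.0232] [-0.08, -0.07, 0.0]
```

Request:
{"fn": "carry_out", "kwargs": {
  "plan": [
    {"grip": 0.47, "dp": [0.003, -0.012, 0.016], "rotation": [-0.1, -0.1, 0]},
    {"grip": 0.47, "dp": [0.005, -0.018, 0.023], "rotation": [-0.1, -0.1, 0]},
    {"grip": 0.47, "dp": [0.005, -0.018, 0.023], "rotation": [-0.1, -0.1, 0]},
    {"grip": 0.47, "dp": [0.005, -0.018, 0.023], "rotation": [-0.1, -0.1, 0]},
    {"grip": 0.47, "dp": [0.005, -0.018, 0.023], "rotation": [-0.1, 0, 0]},
    {"grip": 0.47, "dp": [0.003, -0.01, 0.016], "rotation": [0, 0, 0]},
    {"grip": 0.47, "dp": [0, 0, 0], "rotation": [0, 0, 0]},
    {"grip": 0.47, "dp": [0, 0, 0], "rotation": [0, 0, 0]}
  ]
}}

```text
time_s: 22.55
tool_pos: [0.5701, 0.1134, 0.0898]
tool_rot: [179.7, 0.4, -101.1]
force: [-1.0, 0.1, 0.0]
grip_width: 0.0462
```

```bash
python3 -c "
from h import *
st();plan([.5759,.0985,.0195],-101.77,1)"
```

```text
22.55 [0.5701 0.1134 0.0898] [ 179.67    0.4  -101.11] [-1.   0.1  0. ] 0.0462
[0.014, -0.009, 0.0701] [0.33, 0.4, 0.66]
```

Request:
{"fn": "carry_out", "kwargs": {
  "plan": [
    {"grip": 0.47, "dp": [0.006, -0.004, 0.005], "rotation": [0.2, 0.2, 0.4]},
    {"grip": 0.47, "dp": [0.005, -0.003, 0.005], "rotation": [0.1, 0.2, 0.2]},
    {"grip": 0.47, "dp": [0.001, -0.001, 0.003], "rotation": [0, 0, 0]},
    {"grip": 0.47, "dp": [0, 0, 0], "rotation": [0, 0, 0]},
    {"grip": 0.47, "dp": [0, 0, 0], "rotation": [0, 0, 0]},
    {"grip": 0.47, "dp": [0, 0, 0], "rotation": [0, 0, 0]}
  ]
}}

```text
time_s: 23.05
tool_pos: [0.5762, 0.1025, 0.0783]
tool_rot: [-179.8, 0.1, -101.5]
force: [-0.2, 0.4, 0.0]
grip_width: 0.046
```

```bash
python3 -c "
from h import *
st();plan([.5759,.0985,.0195],-101.77,1)"
```

```text
23.05 [0.5762 0.1025 0.0783] [-1.7984e+02  7.0000e-02 -1.0153e+02] [-0.2  0.4  0. ] 0.046
[0.004, -0.0004, 0.0588] [-0.16, 0.07, 0.24]
```

Request:
{"fn": "carry_out", "kwargs": {
  "plan": [
    {"grip": 0.47, "dp": [0.004, 0, 0.005], "rotation": [-0.1, 0, 0.2]},
    {"grip": 0.47, "dp": [0, 0, 0.012], "rotation": [0, 0, 0]},
    {"grip": 0.47, "dp": [0, 0, 0.014], "rotation": [0, 0, 0]},
    {"grip": 0.47, "dp": [0, 0, 0.012], "rotation": [0, 0, 0]},
    {"grip": 0.47, "dp": [0, 0, 0.009], "rotation": [0, 0, 0]},
    {"grip": 0.47, "dp": [0, 0, 0], "rotation": [0, 0, 0]},
    {"grip": 0.47, "dp": [0, 0, 0], "rotation": [0, 0, 0]}
  ]
}}

```text
time_s: 23.63
tool_pos: [0.5757, 0.0984, 0.023]
tool_rot: [-179.8, 0.1, -101.7]
force: [-0.9, 0.1, -0.1]
grip_width: 0.0461
```

```bash
python3 -c "
from h import *
st();plan([.5759,.0985,.0195],-101.77,1)"
```

```text
23.63 [0.5757 0.0984 0.023 ] [-1.7978e+02  8.0000e-02 -1.0173e+02] [-0.9  0.1 -0.1] 0.0461
[-0.0002, -0.0001, 0.0035] [-0.22, 0.08, 0.04]
```

Close, push gently, release, lift, and move towards the middle block.

Request:
{"fn": "carry_out", "kwargs": {
  "plan": [
    {"grip": 0.8, "dp": [0, 0, 0.002], "rotation": [-0.2, 0, 0]},
    {"grip": 0.8, "dp": [0, 0, 0], "rotation": [0, 0, 0]},
    {"grip": 0.8, "dp": [0, 0, 0], "rotation": [0, 0, 0]},
    {"grip": 0.8, "dp": [0, 0, 0], "rotation": [0, 0, 0]},
    {"grip": 0.8, "dp": [0, 0, 0], "rotation": [0, 0, 0]},
    {"grip": 0.8, "dp": [0, 0, 0], "rotation": [0, 0, 0]},
    {"grip": 0.8, "dp": [0, -0.003, 0], "rotation": [0, 0, 0]}
  ],
  "force": 15
}}

```text
time_s: 24.22
tool_pos: [0.5762, 0.0989, 0.0216]
tool_rot: [179.7, 0.0, -101.7]
force: [-13.5, 1.8, 6.4]
grip_width: 0.0298
```

Request:
{"fn": "carry_out", "kwargs": {
  "plan": [
    {"grip": 0.8, "dp": [0, -0.002, 0], "rotation": [0, 0, 0]}
  ]
}}

```text
time_s: 24.3
tool_pos: [0.5761, 0.0989, 0.0213]
tool_rot: [179.5, -0.0, -101.7]
force: [-2.6, 0.3, 1.8]
grip_width: 0.0299
```

Request:
{"fn": "carry_out", "kwargs": {
  "plan": [
    {"grip": 0.8, "dp": [0, 0, 0], "rotation": [0.2, 0, 0]},
    {"grip": 0.47, "dp": [0, 0, 0], "rotation": [0, 0, 0]},
    {"grip": 0.47, "dp": [0, 0, 0], "rotation": [0, 0, 0]},
    {"grip": 0.47, "dp": [0, 0, 0], "rotation": [0, 0, 0]},
    {"grip": 0.47, "dp": [0, 0, 0], "rotation": [0, 0, 0]},
    {"grip": 0.47, "dp": [0, 0, -0.01], "rotation": [0, 0, 0]},
    {"grip": 0.47, "dp": [0, 0, -0.025], "rotation": [0, 0, 0]},
    {"grip": 0.47, "dp": [0, 0, -0.03], "rotation": [0, 0, 0]}
  ]
}}

```text
time_s: 24.97
tool_pos: [0.5736, 0.0976, 0.0838]
tool_rot: [179.3, -0.2, -101.7]
force: [1.1, 0.9, -0.9]
grip_width: 0.046
```

Request:
{"fn": "carry_out", "kwargs": {
  "plan": [
    {"grip": 0.47, "dp": [-0.008, 0, -0.002], "rotation": [0, 0, 0]},
    {"grip": 0.47, "dp": [-0.018, 0, 0], "rotation": [0, 0, 0]},
    {"grip": 0.47, "dp": [-0.02, 0, 0], "rotation": [0, 0, 0]},
    {"grip": 0.47, "dp": [-0.02, 0, 0], "rotation": [0, 0, 0]},
    {"grip": 0.47, "dp": [-0.012, 0, 0], "rotation": [0, 0, 0]},
    {"grip": 0.47, "dp": [0, 0, 0], "rotation": [0, 0, 0]},
    {"grip": 0.47, "dp": [0, 0, 0], "rotation": [0, 0, 0]}
  ]
}}

```text
time_s: 25.55
tool_pos: [0.5982, 0.1763, 0.0992]
tool_rot: [-179.6, 0.1, -101.9]
force: [-0.1, -0.6, 0.2]
grip_width: 0.0461
```

```bash
python3 -c "
from h import *
st();plan([.5946,.1867,.0205],-101.77,1)"
```

```text
25.55 [0.5982 0.1763 0.0992] [-1.7962e+02  1.1000e-01 -1.0193e+02] [-0.1 -0.6  0.2] 0.0461
[-0.0093, 0.0062, 0.0786] [-0.38, 0.11, -0.16]
```

Request:
{"fn": "carry_out", "kwargs": {
  "plan": [
    {"grip": 0.47, "dp": [-0.005, 0.003, 0.005], "rotation": [-0.3, 0.1, -0.1]},
    {"grip": 0.47, "dp": [-0.003, 0.002, 0.007], "rotation": [-0.1, 0, 0]},
    {"grip": 0.47, "dp": [-0.001, 0.001, 0.006], "rotation": [0, 0, 0]},
    {"grip": 0.47, "dp": [0, 0, 0.003], "rotation": [0, 0, 0]},
    {"grip": 0.47, "dp": [0, 0, 0], "rotation": [0, 0, 0]},
    {"grip": 0.47, "dp": [0, 0, 0], "rotation": [0, 0, 0]}
  ]
}}

```text
time_s: 26.05
tool_pos: [0.5928, 0.182, 0.0742]
tool_rot: [179.8, -0.3, -102.1]
force: [0.2, 0.9, -0.2]
grip_width: 0.0462
```

```bash
python3 -c "
from h import *
st();plan([.5946,.1867,.0205],-101.77,1)"
```

```text
26.05 [0.5928 0.182  0.0742] [ 179.8    -0.26 -102.08] [ 0.2  0.9 -0.2] 0.0462
[-0.0053, -0.001, 0.0537] [0.2, -0.26, -0.31]
```

Request:
{"fn": "carry_out", "kwargs": {
  "plan": [
    {"grip": 0.47, "dp": [-0.005, -0.001, 0.003], "rotation": [0.2, -0.2, -0.3]},
    {"grip": 0.47, "dp": [0, 0, 0.011], "rotation": [0, 0, 0]},
    {"grip": 0.47, "dp": [0, 0, 0.013], "rotation": [0, 0, 0]},
    {"grip": 0.47, "dp": [0, 0, 0.011], "rotation": [0, 0, 0]},
    {"grip": 0.47, "dp": [0, 0, 0.008], "rotation": [0, 0, 0]},
    {"grip": 0.47, "dp": [0, 0, 0], "rotation": [0, 0, 0]},
    {"grip": 0.47, "dp": [0, 0, 0], "rotation": [0, 0, 0]}
  ]
}}

```text
time_s: 26.63
tool_pos: [0.5945, 0.1854, 0.0219]
tool_rot: [179.9, -0.1, -101.8]
force: [-0.8, 0.0, 0.3]
grip_width: 0.0466
```

```bash
python3 -c "
from h import *
st();plan([.5946,.1867,.0205],-101.77,1)"
```

```text
26.63 [0.5945 0.1854 0.0219] [ 1.7993e+02 -1.2000e-01 -1.0184e+02] [-0.8  0.   0.3] 0.0466
[-0.0013, 0.0002, 0.0013] [0.07, -0.12, -0.07]
```

Request:
{"fn": "carry_out", "kwargs": {
  "plan": [
    {"grip": 0.47, "dp": [-0.0013, 0, 0], "rotation": [0, -0.1, 0]},
    {"grip": 0.8, "dp": [0, 0, 0], "rotation": [0, 0, 0]},
    {"grip": 0.8, "dp": [0, 0, 0], "rotation": [0, 0, 0]},
    {"grip": 0.8, "dp": [0, 0, 0], "rotation": [0, 0, 0]},
    {"grip": 0.8, "dp": [0, 0, 0], "rotation": [0, 0, 0]},
    {"grip": 0.8, "dp": [0, 0, 0], "rotation": [0, 0, 0]},
    {"grip": 0.8, "dp": [0, -0.003, 0], "rotation": [0, 0, 0]}
  ],
  "force": 15
}}

```text
time_s: 27.22
tool_pos: [0.5957, 0.1873, 0.023]
tool_rot: [179.7, -0.0, -101.8]
force: [-11.6, 0.6, 6.5]
grip_width: 0.0298
```

Request:
{"fn": "carry_out", "kwargs": {
  "plan": [
    {"grip": 0.8, "dp": [0, -0.002, 0], "rotation": [0, 0, 0]}
  ]
}}

```text
time_s: 27.3
tool_pos: [0.5956, 0.1874, 0.0229]
tool_rot: [179.5, -0.1, -101.8]
force: [-3.1, 0.1, 1.7]
grip_width: 0.0299
```

Request:
{"fn": "carry_out", "kwargs": {
  "plan": [
    {"grip": 0.8, "dp": [0, 0, 0], "rotation": [0.2, 0, 0]},
    {"grip": 0.47, "dp": [0, 0, 0], "rotation": [0, 0, 0]},
    {"grip": 0.47, "dp": [0, 0, 0], "rotation": [0, 0, 0]},
    {"grip": 0.47, "dp": [0, 0, 0], "rotation": [0, 0, 0]},
    {"grip": 0.47, "dp": [0, 0, 0], "rotation": [0, 0, 0]},
    {"grip": 0.47, "dp": [0, 0, -0.01], "rotation": [0, 0, 0]},
    {"grip": 0.47, "dp": [0, 0, -0.025], "rotation": [0, 0, 0]},
    {"grip": 0.47, "dp": [0, 0, -0.03], "rotation": [0, 0, 0]}
  ]
}}

```text
time_s: 27.97
tool_pos: [0.5932, 0.1851, 0.0844]
tool_rot: [179.3, -0.4, -101.8]
force: [0.0, 0.1, -0.8]
grip_width: 0.0463
```

Request:
{"fn": "carry_out", "kwargs": {
  "plan": [
    {"grip": 0.47, "dp": [-0.008, 0, -0.002], "rotation": [0, 0, 0]},
    {"grip": 0.47, "dp": [-0.02, 0, 0], "rotation": [0, 0, 0]},
    {"grip": 0.47, "dp": [-0.021, 0, 0], "rotation": [0, 0, 0]},
    {"grip": 0.47, "dp": [-0.021, 0, 0], "rotation": [0, 0, 0]},
    {"grip": 0.47, "dp": [-0.014, 0, 0], "rotation": [0, 0, 0]},
    {"grip": 0.47, "dp": [0, 0, 0], "rotation": [0, 0, 0]},
    {"grip": 0.47, "dp": [0, 0, 0], "rotation": [0, 0, 0]}
  ]
}}

```text
time_s: 28.55
tool_pos: [0.6192, 0.2705, 0.1]
tool_rot: [-179.7, 0.1, -102.1]
force: [0.1, -1.1, -1.0]
grip_width: 0.0461
```

```bash
python3 -c "
from h import *
st();print(env.get_obs()['qpos'].round(1)[-1]);plan([.6124,.2749,.0205],-101.77,1)"
```

```text
28.55 [0.6192 0.2705 0.1   ] [-1.7968e+02  5.0000e-02 -1.0209e+02] [ 0.1 -1.1 -1. ] 0.0461
-140.2
[-0.0028, 0.008, 0.0795] [-0.32, 0.05, -0.32]
```

Request:
{"fn": "carry_out", "kwargs": {
  "plan": [
    {"grip": 0.47, "dp": [-0.001, 0.004, 0.005], "rotation": [-0.2, 0, -0.2]},
    {"grip": 0.47, "dp": [-0.001, 0.003, 0.007], "rotation": [-0.1, 0, -0.1]},
    {"grip": 0.47, "dp": [0, 0.001, 0.006], "rotation": [0, 0, 0]},
    {"grip": 0.47, "dp": [0, 0, 0.003], "rotation": [0, 0, 0]},
    {"grip": 0.47, "dp": [0, 0, 0], "rotation": [0, 0, 0]},
    {"grip": 0.47, "dp": [0, 0, 0], "rotation": [0, 0, 0]}
  ]
}}

```text
time_s: 29.05
tool_pos: [0.6103, 0.2682, 0.0751]
tool_rot: [179.9, -0.3, -102.0]
force: [-0.1, 0.3, -0.7]
grip_width: 0.0459
```

```bash
python3 -c "
from h import *
st();plan([.6124,.2749,.0205],-101.77,1)"
```

```text
29.05 [0.6103 0.2682 0.0751] [ 179.88   -0.27 -102.02] [-0.1  0.3 -0.7] 0.0459
[-0.0072, -0.0008, 0.0546] [0.12, -0.27, -0.25]
```

Request:
{"fn": "carry_out", "kwargs": {
  "plan": [
    {"grip": 0.47, "dp": [-0.006, -0.001, 0.002], "rotation": [0.1, -0.2, -0.2]},
    {"grip": 0.47, "dp": [0, 0, 0.009], "rotation": [0, 0, 0]},
    {"grip": 0.47, "dp": [0, 0, 0.013], "rotation": [0, 0, 0]},
    {"grip": 0.47, "dp": [0, 0, 0.011], "rotation": [0, 0, 0]},
    {"grip": 0.47, "dp": [0, 0, 0.009], "rotation": [0, 0, 0]},
    {"grip": 0.47, "dp": [0, 0, 0], "rotation": [0, 0, 0]},
    {"grip": 0.47, "dp": [0, 0, 0], "rotation": [0, 0, 0]}
  ]
}}

```text
time_s: 29.63
tool_pos: [0.6128, 0.2731, 0.0252]
tool_rot: [179.9, -0.1, -101.9]
force: [0.6, -0.4, -0.3]
grip_width: 0.0462
```

```bash
python3 -c "
from h import *
st();plan([.6124,.2749,.0205],-101.77,1)"
```

```text
29.63 [0.6128 0.2731 0.0252] [ 1.7993e+02 -1.1000e-01 -1.0188e+02] [ 0.6 -0.4 -0.3] 0.0462
[-0.0017, 0.0007, 0.0047] [0.07, -0.11, -0.11]
```

Request:
{"fn": "carry_out", "kwargs": {
  "plan": [
    {"grip": 0.47, "dp": [-0.001, 0, 0.003], "rotation": [0, -0.1, -0.1]},
    {"grip": 0.8, "dp": [0, 0, 0], "rotation": [0, 0, 0]},
    {"grip": 0.8, "dp": [0, 0, 0], "rotation": [0, 0, 0]},
    {"grip": 0.8, "dp": [0, 0, 0], "rotation": [0, 0, 0]},
    {"grip": 0.8, "dp": [0, 0, 0], "rotation": [0, 0, 0]},
    {"grip": 0.8, "dp": [0, 0, 0], "rotation": [0, 0, 0]},
    {"grip": 0.8, "dp": [0, -0.003, 0], "rotation": [0, 0, 0]}
  ],
  "force": 15
}}

```text
time_s: 30.22
tool_pos: [0.6133, 0.2748, 0.0226]
tool_rot: [179.7, -0.0, -101.7]
force: [-10.6, 1.4, 5.4]
grip_width: 0.0302
```

Request:
{"fn": "carry_out", "kwargs": {
  "plan": [
    {"grip": 0.8, "dp": [0, -0.002, 0], "rotation": [0, 0, 0]}
  ]
}}

```text
time_s: 30.3
tool_pos: [0.6132, 0.2748, 0.0225]
tool_rot: [179.5, -0.1, -101.7]
force: [-3.5, -0.5, 1.2]
grip_width: 0.0299
```

Request:
{"fn": "carry_out", "kwargs": {
  "plan": [
    {"grip": 0.8, "dp": [0, 0, 0], "rotation": [0.2, 0, 0]},
    {"grip": 0.47, "dp": [0, 0, 0], "rotation": [0, 0, 0]},
    {"grip": 0.47, "dp": [0, 0, 0], "rotation": [0, 0, 0]},
    {"grip": 0.47, "dp": [0, 0, 0], "rotation": [0, 0, 0]},
    {"grip": 0.47, "dp": [0, 0, 0], "rotation": [0, 0, 0]},
    {"grip": 0.47, "dp": [0, 0, -0.01], "rotation": [0, 0, 0]},
    {"grip": 0.47, "dp": [0, 0, -0.025], "rotation": [0, 0, 0]},
    {"grip": 0.47, "dp": [0, 0, -0.035], "rotation": [0, 0, 0]}
  ]
}}

```text
time_s: 30.97
tool_pos: [0.6112, 0.2715, 0.0879]
tool_rot: [179.2, -0.5, -101.7]
force: [1.1, -0.9, 0.3]
grip_width: 0.0459
```

Request:
{"fn": "carry_out", "kwargs": {
  "plan": [
    {"grip": 0.45, "dp": [0.01, 0.007, -0.015], "rotation": [0, 0, 0]},
    {"grip": 0.45, "dp": [0.02, 0.015, -0.018], "rotation": [0, 0, 0]},
    {"grip": 0.45, "dp": [0.021, 0.015, -0.018], "rotation": [0, 0, 0]},
    {"grip": 0.45, "dp": [0.021, 0.015, -0.018], "rotation": [0, 0, 0]},
    {"grip": 0.45, "dp": [0.021, 0.015, -0.018], "rotation": [0, 0, 0]},
    {"grip": 0.45, "dp": [0.021, 0.015, -0.018], "rotation": [0, 0, 0]},
    {"grip": 0.45, "dp": [0.02, 0.015, -0.012], "rotation": [0, 0, 0]},
    {"grip": 0.45, "dp": [0.01, 0.008, -0.006], "rotation": [0, 0, 0]}
  ]
}}

```text
time_s: 31.63
tool_pos: [0.4804, 0.1531, 0.2298]
tool_rot: [-179.8, 0.1, -101.5]
force: [-0.1, 0.4, 0.2]
grip_width: 0.0479
```

Request:
{"fn": "carry_out", "kwargs": {
  "plan": [
    {"grip": 0.45, "dp": [0, 0, 0], "rotation": [0, 0, 0]},
    {"grip": 0.45, "dp": [0, 0, 0], "rotation": [0, 0, 0]},
    {"grip": 0.45, "dp": [0, 0, 0], "rotation": [0, 0, 0]},
    {"grip": 0.45, "dp": [0, 0, 0], "rotation": [0, 0, 0]}
  ]
}}

```text
time_s: 31.97
tool_pos: [0.4814, 0.1522, 0.2345]
tool_rot: [-179.2, 0.1, -101.6]
force: [-0.1, -0.1, -1.3]
grip_width: 0.0479
```

Run:
```python
from h import *
import pickle
st()
p,im=snap("wrist","w5.png");pickle.dump(p,open("w5.pkl","wb"))
cv2.imwrite("pics/w5v.png",cv2.resize(im[0:210,0:400],None,fx=2,fy=2,interpolation=2)[:,:,::-1])
```

```text
31.97 [0.4814 0.1522 0.2345] [-1.7925e+02  1.0000e-01 -1.0159e+02] [-0.1 -0.1 -1.3] 0.0479
```

View pics/w5v.png

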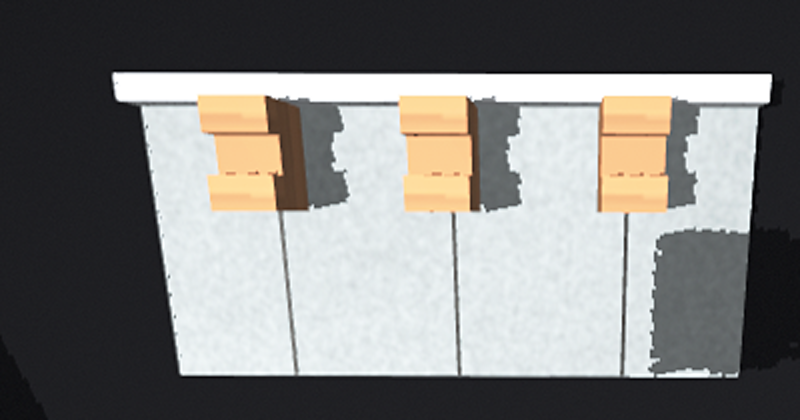

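All three still stand in line against the strip, with their lines emerging at columns 284, 454 and 627. I'll measure again.

Run:
```python
from h import *
import board as B,pickle
p=B.p=pickle.load(open("w5.pkl","rb"));im=cv2.imread("pics/w5.png");g=B.g=cv2.cvtColor(im,6).astype(float);B.s=2
def vl(c0,c1):
    out=[]
    for v in range(110,184):
        c=(c0+(c1-c0)*(v*2-215)/155)/2;u=np.arange(int(c)-4,int(c)+6);w=np.clip(np.median(g[v,u])-g[v,u]-15,0,None)
        if w.sum()>10:out.append((np.average(u,weights=w),v))
    return np.array(out)
hsv=cv2.cvtColor(im,cv2.COLOR_BGR2HSV);bright=((g>120)&(hsv[...,1]>60)).astype(np.uint8)
for w,a,c in(("L",(284,297),242),("M",(454,460),438),("R",(627,624),634)):
    l,dl,_=B.fit(vl(*a));dl=dl*np.sign(dl[0]);n=np.array([-dl[1],dl[0]]);E=[[],[]]
    for r0,r1 in((102,128),(182,206)):
        for v in range(r0//2,r1//2):
            row=np.where(bright[v,c//2-30:c//2+30])[0]+c//2-30
            E[0].append((row.min()-.5,v));E[1].append((row.max()+.5,v))
    e=[B.fit(np.array(q),.056) for q in E]
    print(w,"line yaw",np.degrees(np.arctan2(dl[1],dl[0])).round(2),"edge offs mm",[round((q[0]-l)@n*1e3,2) for q in e],"yaw",[round(float(np.degrees(np.arctan(q[1][1]/q[1][0]))),1) for q in e])
v=96
for c in(242,438,634):print(g[v,c//2-22:c//2+24].astype(int))
```

```text
L line yaw -11.77 edge offs mm [np.float64(14.92), np.float64(-15.22)] yaw [-11.2, -11.6]
M line yaw -11.77 edge offs mm [np.float64(15.75), np.float64(-14.47)] yaw [-11.9, -12.2]
R line yaw -11.76 edge offs mm [np.float64(16.36), np.float64(-14.91)] yaw [-11.1, -11.9]
[237 234 233 235 235 231 216 216 217 218 218 217 218 217 218 218 219 217
 218 218 217 219 218 218 219 219 222 224 224 224 224 224 224 224 224 224
 226 224 150  65  72  73  73  70  66  68]
[230 230 230 231 234 220 222 221 221 221 221 222 222 222 222 222 222 221
 222 221 221 221 221 222 222 222 224 224 224 224 224 224 224 225 225 225
 225 192  63  70  69  71  74  95 103 103]
[225 231 234 193 120 148 226 221 219 220 219 219 220 221 221 220 221 220
 220 221 221 220 221 221 220 220 220 223 223 222 222 222 222 222 222 222
 223 224 210  94 101 101 101 104 104 104]
```

The offsets are now about −0.15 mm (left), +0.6 mm (middle) and +0.1 mm (right, judged by its clean edge). Yaw is within about 0.7° of the lines. One last bystander check, then hand in.

Run:
```python
from h import *
a=cv2.imread("pics/top0.png");p,b=snap("top","top9.png");b=b[:,:,::-1]
d=(cv2.absdiff(a,b).max(2)>60).astype(np.uint8)
for c in cv2.findContours(d,0,1)[0]:
    if cv2.contourArea(c)>8:print(cv2.boundingRect(c),cv2.contourArea(c))
st();env.sign_off()
```

```text
(253, 413, 10, 7) 38.5
(165, 268, 9, 8) 40.5
(149, 267, 15, 5) 30.5
(140, 263, 7, 3) 8.5
(259, 236, 52, 31) 750.0
(200, 235, 23, 29) 431.0
(107, 213, 83, 45) 1665.0
(194, 209, 24, 21) 321.0
(0, 205, 40, 44) 1335.0
(301, 203, 26, 19) 265.5
(161, 201, 25, 22) 345.0
(128, 194, 28, 21) 353.5
(0, 193, 86, 227) 11744.0
32.07 [0.4812 0.1524 0.234 ] [-1.7932e+02  1.1000e-01 -1.0157e+02] [-0.3  0.3 -0.7] 0.0481
the job is handed in; nothing more can be done
```

View pics/top9.png

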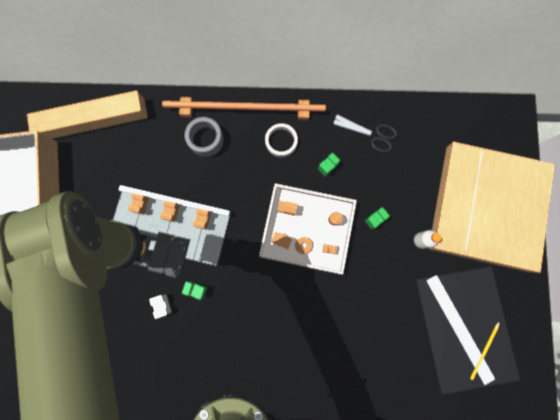

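I handed the job in at about 32 s. The third slotted support is out of the tray and standing at the free right-hand line, and both crooked supports are straightened. All three now stand upright with their backs against the aluminium strip.

- **Centring:** the first check showed all three about 1.5 mm to the left of their lines. I re-gripped each one to correct it. The last wrist picture gave offsets of about −0.15 mm (left), +0.6 mm (middle) and +0.1 mm (right). The right one is judged from its clean edge only; the mean of its two edges would give +0.7 mm.
- **Squareness:** side-edge angles are within about 0.7° of the pencil lines. Each support met the strip with roughly 8–14 N when pushed home. I measured the gap to the strip (about 51 mm from front edge to strip) only before the re-grip, not after.
- **Bystanders:** the final top view shows the five other offcuts in the tray. The tape rolls, glue bottle and look-alikes are where they started. The before/after comparison also flagged changes inside the tray around the plain block and wheel. In the picture these look like the arm's shadow, but I viewed it only after handing in.
- **Disagreements:** the camera and tool readings differed by 1–2 mm along the row. I trusted the support-against-line measurement taken within a single picture. In the first check, one front-edge angle on the left support (−16.4°) was a bad fit, so I ignored it.

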